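Push the optical rail past the post into its bay

TASK

Push the aluminium rail across the table into the blue three-sided bay, angling it in behind the yellow post, until it lies fully home: between both cheeks and flush along its whole length against the bay's back fence. Only push it with the fingers: never lift it or take it between the fingers, leave the tape roll, the steel ring and the white block where they are, and finish clear of everything.

Things in the scene. Friction and masses are not known exactly. Their poses are not given: they have to be found in the camera images.
- rail: Loose bare-aluminium bar, 180 mm long (its y), 34 mm wide (its x), 20 mm high, about 0.33 kg, upright plain sides, dark groove and four holes on top, both ends alike. Origin at the centre of its underside, z up. It starts on the table before the bay's right half, to the right of the post; its +y end is the left one, turned 0.03 to 0.4 rad towards the robot from the line of the fence.
- bay: Blue bay of upright strips 25 mm high, 10 mm thick, fixed to the table, open to the robot (its -x). Origin: table height, middle of the back fence's inner face (plane x = 0); x into the fence, y along it to the left. Fence spans y = -110 to 110 mm. A rail fully home has its origin at x = -17 mm, y within 10 mm of 0, long axis along y. Low feet (4 mm, screws 8 mm) lie outside the strips.
- tape_ring: Loose pale tape roll lying flat, 59 mm in diameter, 18 mm high, in front of and to the left of the post; to be left alone. Origin at the centre of its underside.
- steel_ring: Loose steel flange ring with a black band, 41 mm in diameter, 14 mm high, on the table behind the back fence; to be left alone. Origin at the centre of its underside.
- riser: Loose white block 40 x 30 x 19 mm with a black hole on top, on the table in front of the post, nearer the robot; to be left alone. Origin at the centre of its underside.
- left_cheek (a point): Foremost point of the bay's left cheek on its inner face, at table height: in the bay's frame x = -60 mm, y = +100 mm. The cheek runs from there back to the fence.
- right_cheek (a point): Foremost point of the bay's right cheek on its inner face, at table height: in the bay's frame x = -30 mm, y = -100 mm (this cheek is the shorter). The cheek runs from there back to the fence.
- post: Yellow upright round post, 25 mm in diameter, 55 mm high with a groove near the top, fixed to the table before the left part of the bay. Origin on its axis at table height: 70 to 80 mm in front of the back fence and 35 to 47 mm right of the left cheek's inner face, so the rail cannot go straight in broadside but can pass behind it at a slant.

How it is judged:
By the outcome, as a careful person would: the job done as asked, in the order asked, and still so for the second after the job is handed in, with the robot touching nothing.
It also fails if it takes over 64 s, if anything falls off the work surface, if the arm or the gripper's body presses on something with over 40 N, if the wrist force passes 120 N, or if a joint passes its speed limit or range.

ROBOT

A 6-joint arm with a two-finger parallel gripper is mounted at the origin on a cart in front of the work surface, level with it; the furniture and walls round the work are solid. World frame = base frame: x ahead of the robot, y to its left, z up, the work surface at z = 0. Lengths are in m, angles in degrees, forces in N, time in s.
With the tool pointing down it reaches from about 0.25 to 0.775 m from the base axis. Payload 4 kg.
Tool frame: the origin (TCP) lies on the front face of the gripper's body, between the roots of the fingers; the fingertips stand 73 mm ahead of it and the grasp point (between the pads) lies 54 mm ahead of it (ctrl.tcp_to_tips is the distance from the TCP to the fingertips, in m); z points along the fingers, y is the direction in which the jaws open and shut (so a half turn about z gives the same grasp; the last joint's range is limited). The gripper opens to 85 mm and grips with 20 to 120 N. Pads are 22 mm wide; open, the fingers measure 114 mm over their backs; the gripper's body (76 mm by 85 mm) begins 54 mm behind the grasp point. The pads swing forward as they close: fully open they stand 13 mm farther back than shut.
Start: joints at [68.864, 4.996, 78.535, -0, 96.463, -5.907], TCP at [0.144, 0.531, 0.304] pointing down, gripper open.
Joint ranges: [-177.83, 177.83], [-43.37, 116.18], [15.69, 146.23], [-61.86, 241.86], [9.47, 152.12], [-147.06, 147.06]. Speed limits (degrees/s): [159.86, 159.86, 180, 180, 180, 180].

INTERFACE

Orientations are given as a 3x3 rotation matrix whose columns are the frame's x, y, z axes.
In Python, from workcell import ctrl, capture, models gives the robot as it stands.
- The arm moves only by the tool move_arm, never from a script. Its argument "motion" is one flat list of numbers, 4 for each row, row after row: the shift along the tool's x, y, z in m, then the turn about the tool's z in degrees. A call has 1 to 5 rows; each row is the pose to reach, as a shift and turn from the pose commanded when the call began, along the tool's axes at that moment; what a row does not reach only later rows make up. A row lasts 1/10 s, in which the tool goes at most 50 mm and 8.59 degrees, less where a joint would pass 70% of its speed; a pose out of reach is approached as far as the arm can. A call with a gripper value outside its range is refused whole. "grip" is the finger opening in m, from 0 to 0.0854, set as the call begins (left out, the last holds). The fingers move at their own pace and stop on an object; "squeeze" is the grip in N (left out, the last holds). Time passes only in rows, so rows that repeat a pose let the fingers close. It gives the time, the measured TCP pose, the force and the opening at its end, in the units of the state.
- ctrl.read_state(): the state, without advancing time (a new reading comes with each control period).
- capture(name): name is "scene" or "side" or "wrist"; returns a dict with "img" (480x640x3 uint8, red, green, blue), "fx", "fy", "cx", "cy" (pixels), "world_from_camera" (4x4, takes a point from camera to world coordinates). Camera axes: x right, y up, looking along -z (the intrinsics and any distortion apply to the point x, -y, -z); pixel columns grow to the right and rows downward; lengths in m; the calibration is good to about 2 mm. The wrist camera is an equidistant fisheye: a pixel r from the principal point sees the ray r / f radians off the axis. A picture is of the moment at which its call begins. There is no depth.
- ctrl.finish_job(): hands the job in, once; it reports no verdict.
Trained networks look in a picture, given as the dict that the camera call returned (one of the last four; its "shot" number tells which), for a name from the list of things; names that differ only in an ending like _2 or _b are one class to them, and where a whole thing is asked for, a point or a joint stands for the part that bears it (a point fixed in the world has none). Each returns a list of dicts, best first, with "conf" (0 to 1); they miss things now and then, are a little off and sometimes report something else, mostly with a low value. They report only what shows in the picture. A call takes as long as a camera call.
- models.boxes_of(picture, thing): "bbox" ([left, top, right, bottom] as shares, 0 to 1, of the picture: columns of its width, rows of its height, round what is visible of it).
The state is a dict: "time": time; "joint_pos": joint angles; "qd": joint speeds; "joint_torque": joint torques, N m; "position": TCP position; "orientation": TCP orientation; "ft_force": force on the tool from outside, world axes, zero at the start; "ft_torque": the same for the moment, N m; "width": finger opening in m.
Only numpy, scipy, OpenCV 4.12 (cv2) and the standard library are available. Lean on these libraries where they do the work, as an engineer would, in place of code of your own. Each camera call takes 0.05 s, during which the arm holds its last target.

## Working session

There is one attempt and no reset: what is moved stays moved. The work goes in short steps, Python scripts to look and compute and a tool call to move; the robot and the scene stay as the last step left them, time stands still between calls to the robot, and variables do not carry over. Pictures are saved under pics/ and viewed, and the job is handed in when it is done.

Besides the shell and the picture viewer there is one more tool, called after ">>>" by a JSON object that holds its "fn" and its "kwargs". move_arm: Moves the arm, as the interface text tells. Its arguments: {"type":"object","properties":{"motion":{"type":"array"},"grip":{"type":"number"},"squeeze":{"type":"number"}},"required":["motion"]}

```bash
mkdir -p pics; ls; python3 - <<'E'
from workcell import ctrl, capture, models
import cv2,numpy as np
s=ctrl.read_state();print(s)
for n in ["scene","side"]:
    c=capture(n);cv2.imwrite(f"pics/{n}0.png",c["img"][:,:,::-1]);print(n,{k:c[k] for k in c if k!="img"})
E
```

```text
pics
{'time': 0.0, 'joint_pos': array([ 6.88644987e+01,  5.04043444e+00,  7.86265514e+01,  1.67977442e-04,
        9.64640757e+01, -5.90731759e+00]), 'qd': array([-0.06063935, -0.00652771,  0.03575443,  0.04948981,  0.03287104,
       -0.01469558]), 'joint_torque': array([-6.90213601e-04, -3.51868308e+01, -3.13271070e+01, -1.28466158e-04,
        1.08901240e-02, -1.01001993e-05]), 'position': array([0.1443437 , 0.53036006, 0.30271031]), 'orientation': array([[-9.64887394e-01,  2.62662581e-01, -8.27515728e-04],
       [ 2.62663776e-01,  9.64885067e-01, -2.13252797e-03],
       [ 2.38322269e-04, -2.27500776e-03, -9.99997384e-01]]), 'ft_force': array([ 0.65986235, -0.51749646,  0.21310118]), 'ft_torque': array([ 0.00974601, -0.05434509,  0.03641023]), 'width': 0.0851853057732862}
scene {'fx': 447.80619544676824, 'fy': 447.80619544676824, 'cx': 317.03606540053335, 'cy': 242.88149100825305, 'world_from_camera': array([[ 0.57291613,  0.63113346, -0.52291266,  0.07371853],
       [-0.81950021,  0.43047513, -0.37829956, -0.00408377],
       [-0.01365661,  0.64526096,  0.76384016,  0.69587913],
       [ 0.        ,  0.        ,  0.        ,  1.        ]]), 'shot': 1}
side {'fx': 538.0140353961278, 'fy': 538.0140353961278, 'cx': 319.58931408033203, 'cy': 243.31437197997, 'world_from_camera': array([[-0.96197505,  0.17979411, -0.20561633,  0.34475248],
       [-0.27263168, -0.58626817,  0.76286408,  0.95352279],
       [ 0.01661216,  0.78991373,  0.61299293,  0.56969556],
       [ 0.        ,  0.        ,  0.        ,  1.        ]]), 'shot': 2}
```

View pics/scene0.png

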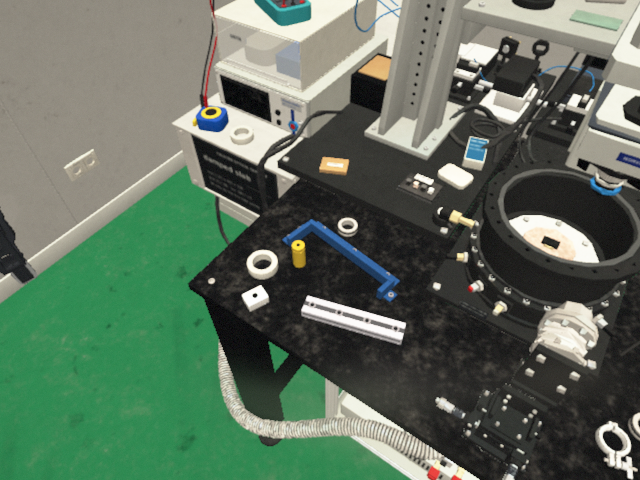

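View pics/side0.png

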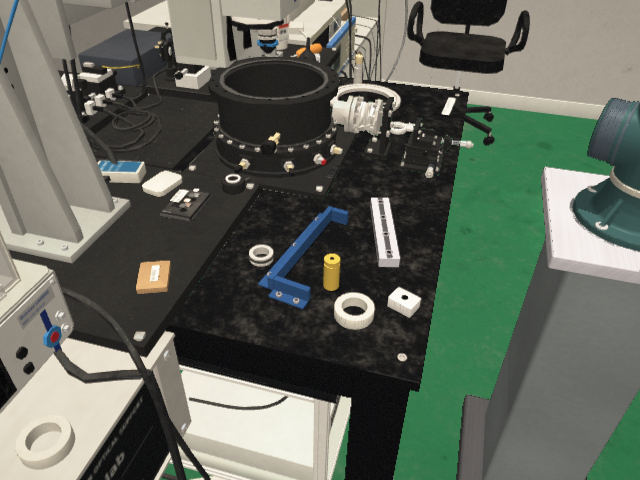

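```bash
python3 - <<'E'
import cv2
a=cv2.imread("pics/scene0.png")[205:355,235:435];cv2.imwrite("pics/scene0z.png",cv2.resize(a,None,fx=4,fy=4,interpolation=cv2.INTER_CUBIC))
a=cv2.imread("pics/side0.png")[185:335,240:440];cv2.imwrite("pics/side0z.png",cv2.resize(a,None,fx=4,fy=4,interpolation=cv2.INTER_CUBIC))
E
```

```text
(no output)
```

View pics/scene0z.png

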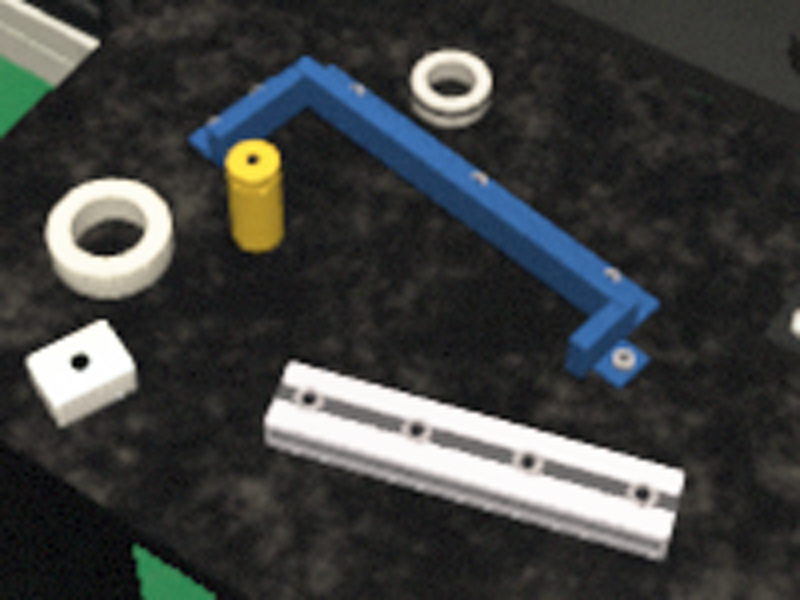

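View pics/side0z.png

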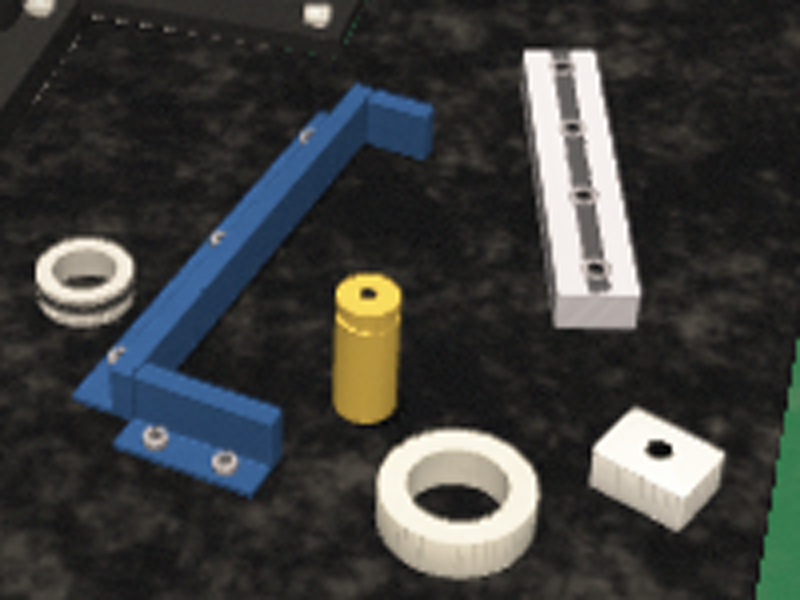

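```bash
cat > h.py <<'E'
import numpy as np, cv2
from scipy.optimize import least_squares
def proj(c,P):
    T=np.linalg.inv(c["world_from_camera"]);p=np.atleast_2d(P)@T[:3,:3].T+T[:3,3]
    x,y,z=p[:,0],-p[:,1],-p[:,2]
    if c.get("fish"):
        r=np.hypot(x,y);th=np.arctan2(r,z);k=th/np.maximum(r,1e-9);return np.c_[c["fx"]*x*k+c["cx"],c["fy"]*y*k+c["cy"]]
    return np.c_[c["fx"]*x/z+c["cx"],c["fy"]*y/z+c["cy"]]
def back(c,uv,h):
    uv=np.atleast_2d(uv).astype(float);a=(uv[:,0]-c["cx"])/c["fx"];b=(uv[:,1]-c["cy"])/c["fy"]
    d=np.c_[a,b,np.ones(len(a))]
    if c.get("fish"):
        th=np.hypot(a,b);k=np.sin(th)/np.maximum(th,1e-9);d=np.c_[a*k,b*k,np.cos(th)]
    d[:,1]*=-1;d[:,2]*=-1
    M=c["world_from_camera"];d=d@M[:3,:3].T;o=M[:3,3];t=(h-o[2])/d[:,2]
    return o+t[:,None]*d
def T2(p,L):
    L=np.atleast_2d(L);ca,sa=np.cos(p[2]),np.sin(p[2])
    return np.c_[p[0]+ca*L[:,0]-sa*L[:,1],p[1]+sa*L[:,0]+ca*L[:,1],L[:,2]]
def box(x0,x1,y0,y1,z0,z1):
    return [[(x0,y0,z),(x1,y0,z),(x1,y1,z),(x0,y1,z),(x0,y0,z)] for z in (z0,z1)]
BAY=box(0,.01,-.11,.11,0,.025)+box(-.06,0,.1,.11,0,.025)+box(-.03,0,-.11,-.1,0,.025)
RAIL=box(-.017,.017,-.09,.09,0,.02)
def draw(im,c,p,lines,col,off,s):
    for l in lines:
        q=(proj(c,T2(p,l))-off+.5)*s-.5
        cv2.polylines(im,[np.round(q).astype(int)],False,col,1,cv2.LINE_AA)
E
cat > a.py <<'E'
from h import *
from workcell import capture
C={n:capture(n) for n in("scene","side")}
np.save("cams.npy",{k:{q:v[q] for q in v} for k,v in C.items()},allow_pickle=True)
off={"scene":np.array([235,205]),"side":np.array([240,185])}
px=lambda n,X:(np.array(X,float)+.5)/4-.5+off[n]
hy=[]
for n,X in {"scene":[(309,398),(417,429),(528,460),(643,492)],"side":[(596,269),(584,196),(573,128),(563,66)]}.items():
    print(n,"holes",back(C[n],px(n,X),.02).round(4).tolist())
for n,X in {"scene":(252,160),"side":(369,293)}.items(): print("post",back(C[n],px(n,X),.055))
for n,X,h in [("scene",(110,225),.018),("side",(458,485),.018)]: print("tape",back(C[n],px(n,X),h))
for n,X,h in [("scene",(81,362),.019),("side",(660,449),.019)]: print("riser",back(C[n],px(n,X),h))
obs=[("side",(145,365),(0,.1,.025)),("side",(370,92),(0,-.1,.025)),("side",(432,107),(-.03,-.1,.025)),("side",(432,158),(-.03,-.1,0)),
("scene",(308,85),(0,.1,.025)),("scene",(212,135),(-.06,.1,.025)),("side",(282,407),(-.06,.11,.025)),("scene",(568,345),(-.03,-.1,.025))]
def f(p):
    return np.concatenate([(proj(C[n],T2(p,L))[0]-px(n,X)) for n,X,L in obs])
r=least_squares(f,[.6,.2,.3],loss="soft_l1");print("bay",r.x,np.degrees(r.x[2]),f(r.x).reshape(-1,2).round(1).tolist())
np.save("bay.npy",r.x)
# rail fit
ob2=[]
ys=None
hs=np.array([back(C[n],px(n,X),.02)for n,X in {"scene":[(309,398),(417,429),(528,460),(643,492)],"side":[(596,269),(584,196),(573,128),(563,66)]}.items()]).mean(0)
d=hs[0]-hs[3];cen=hs.mean(0);yaw=np.arctan2(d[1],d[0])-np.pi/2
rp=np.array([cen[0],cen[1],yaw]);print("rail",rp,"pitch",np.linalg.norm(d)/3)
for n in C:
    im=cv2.resize(C[n]["img"][off[n][1]:off[n][1]+150,off[n][0]:off[n][0]+200,::-1],None,fx=4,fy=4,interpolation=cv2.INTER_CUBIC)
    draw(im,C[n],r.x,BAY,(0,255,255),off[n],4);draw(im,C[n],rp,RAIL,(0,0,255),off[n],4)
    cv2.imwrite(f"pics/{n}_ov.png",im)
ca,sa=np.cos(r.x[2]),np.sin(r.x[2])
print("rail in bay",np.array([[ca,sa],[-sa,ca]])@(rp[:2]-r.x[:2]),np.degrees(rp[2]-r.x[2]))
E
python3 a.py
```

```text
scene holes [[0.4149, 0.2568, 0.02], [0.4286, 0.2087, 0.02], [0.4427, 0.1609, 0.02], [0.457, 0.1127, 0.02]]
side holes [[0.4147, 0.2583, 0.02], [0.4284, 0.2102, 0.02], [0.4422, 0.1614, 0.02], [0.4559, 0.1131, 0.02]]
post [[0.48851307 0.34084921 0.055     ]]
post [[0.48989491 0.34203104 0.055     ]]
tape [[0.44126148 0.39286866 0.018     ]]
tape [[0.44114114 0.39523093 0.018     ]]
riser [[0.37265677 0.35313092 0.019     ]]
riser [[0.37326425 0.35600231 0.019     ]]
bay [ 0.55061012  0.26851341 -0.17798534] -10.197808874705217 [[2.0, -2.5], [0.5, 0.8], [0.3, 1.4], [-0.4, 0.1], [-0.3, -2.1], [2.0, 1.3], [-0.4, 3.0], [0.6, -1.0]]
rail [0.4355329  0.18526455 0.28031915] pitch 0.050178897198231244
rail in bay [-0.09852031 -0.10230782] 26.258913092850463
```

View pics/scene_ov.png

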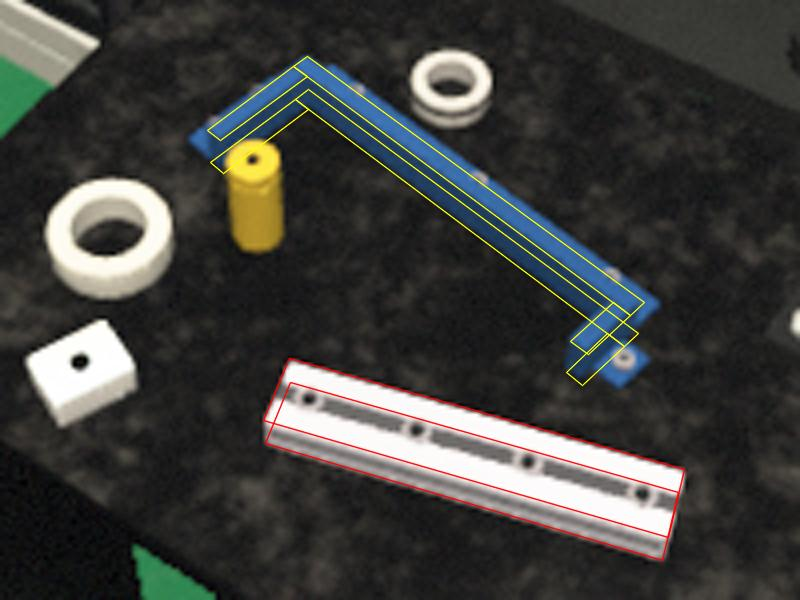

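View pics/side_ov.png

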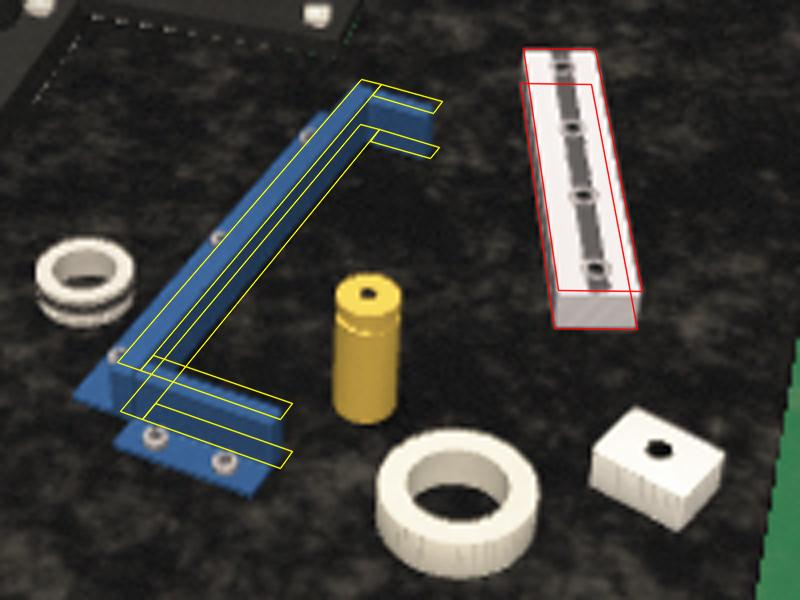

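```bash
python3 - <<'E'
s=open("a.py").read()
i=s.index("obs=[");j=s.index("def f(p)")
s=s[:i]+'''obs=[("side",(136,372),(0,.11,.025)),("side",(281,411),(-.06,.11,.025)),("side",(281,459),(-.06,.11,0)),("side",(110,363),(.01,.11,.025)),("side",(110,409),(.01,.11,0)),
("side",(360,84),(.01,-.11,.025)),("side",(370,93),(0,-.1,.025)),("side",(432,106),(-.03,-.1,.025)),("side",(432,158),(-.03,-.1,0)),
("scene",(305,57),(.01,.11,.025)),("scene",(210,130),(-.06,.11,.025)),("scene",(568,346),(-.03,-.1,.025)),("scene",(567,370),(-.03,-.1,0))]
'''+s[j:]
s=s.replace('C={n:capture(n) for n in("scene","side")}','C=np.load("cams.npy",allow_pickle=True).item()').replace('np.save("cams','#')
open("a2.py","w").write(s)
E
python3 a2.py
```

```text
scene holes [[0.4149, 0.2568, 0.02], [0.4286, 0.2087, 0.02], [0.4427, 0.1609, 0.02], [0.457, 0.1127, 0.02]]
side holes [[0.4147, 0.2583, 0.02], [0.4284, 0.2102, 0.02], [0.4422, 0.1614, 0.02], [0.4559, 0.1131, 0.02]]
post [[0.48851307 0.34084921 0.055     ]]
post [[0.48989491 0.34203104 0.055     ]]
tape [[0.44126148 0.39286866 0.018     ]]
tape [[0.44114114 0.39523093 0.018     ]]
riser [[0.37265677 0.35313092 0.019     ]]
riser [[0.37326425 0.35600231 0.019     ]]
bay [ 0.55132396  0.26804558 -0.17971065] -10.296661538562649 [[0.5, -0.8], [-0.7, 1.7], [-0.7, 1.9], [1.4, -0.5], [2.0, 0.1], [0.1, -1.5], [0.3, 0.4], [0.0, 1.5], [-0.7, -0.1], [1.0, -0.4], [-0.4, -0.3], [1.0, -1.4], [-0.0, 0.3]]
rail [0.4355329  0.18526455 0.28031915] pitch 0.050178897198231244
rail in bay [-0.09912961 -0.10214493] 26.357765756707895
```

View pics/scene_ov.png

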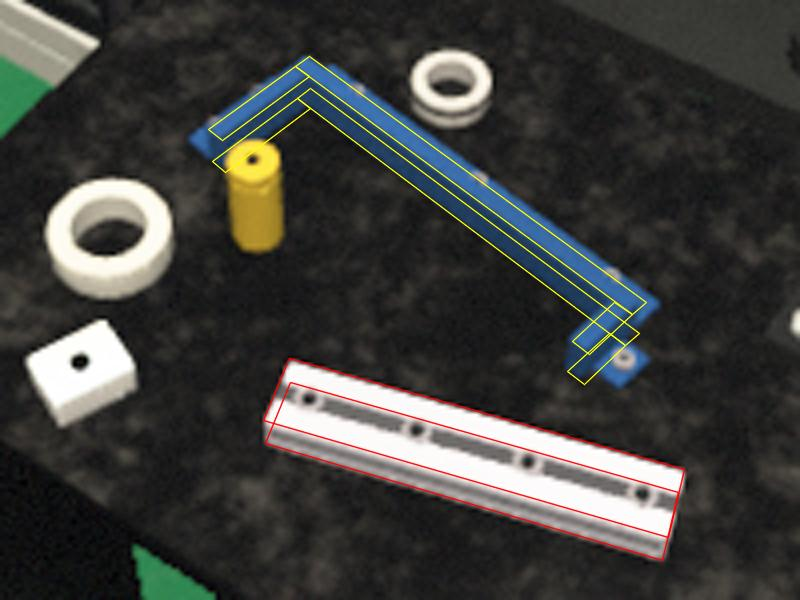

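View pics/side_ov.png

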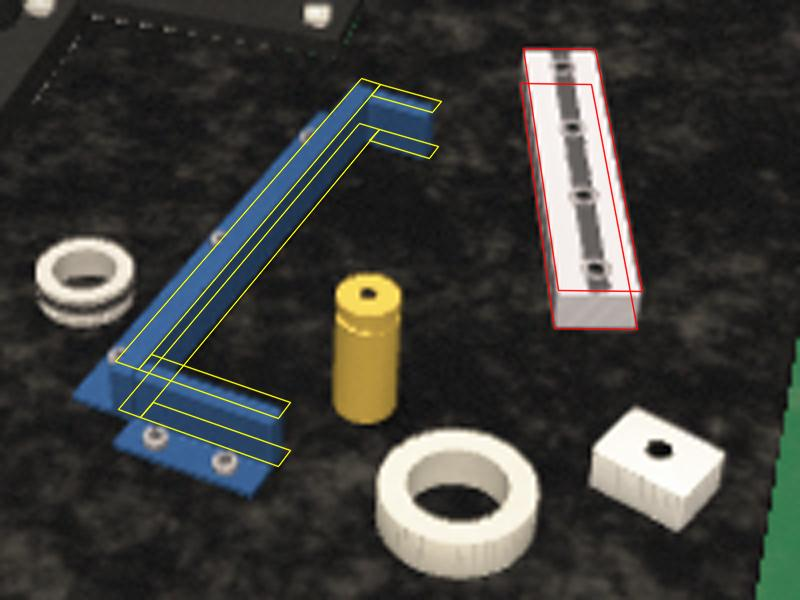

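```bash
python3 - <<'E'
import cv2
a=cv2.imread("pics/scene0.png")[210:310,280:405];cv2.imwrite("pics/s8.png",cv2.resize(a,None,fx=6,fy=6,interpolation=cv2.INTER_CUBIC))
a=cv2.imread("pics/side0.png")[200:310,255:355];cv2.imwrite("pics/d8.png",cv2.resize(a,None,fx=5.4,fy=5.4,interpolation=cv2.INTER_CUBIC))
E
```

```text
(no output)
```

View pics/s8.png

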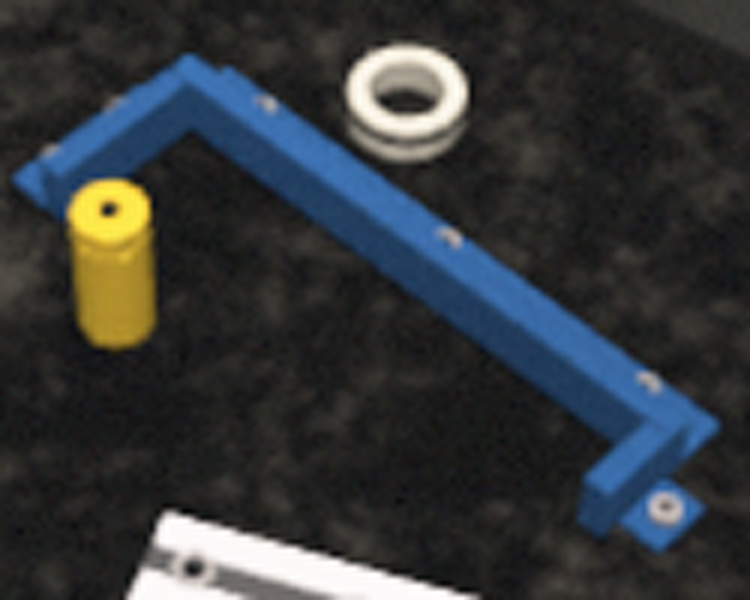

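View pics/d8.png

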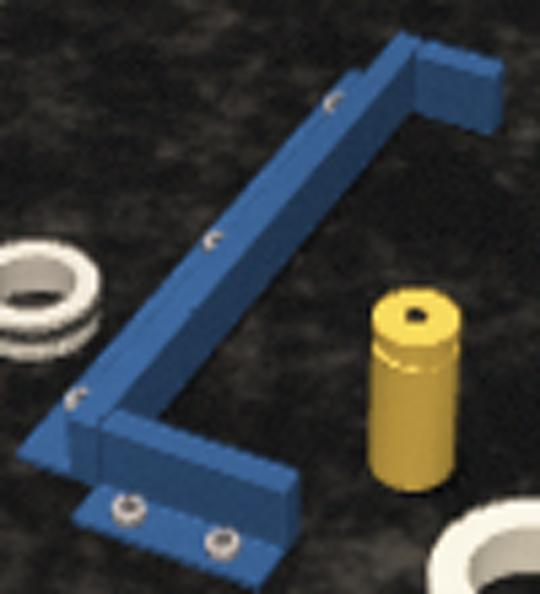

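```bash
python3 - <<'E'
s=open("a2.py").read()
i=s.index("obs=[");j=s.index("def f(p)")
s=s[:i]+'''
def q(n,X):
    o,k=((280,210),6) if n=="scene" else ((255,200),5.4)
    return (np.array(X)+.5)/k-.5+np.array(o)
obs=[("scene",(195,92),(0,.1,.025)),("scene",(195,128),(0,.1,0)),("scene",(50,180),(-.06,.1,.025)),("scene",(585,487),(-.03,-.1,.025)),("scene",(580,520),(-.03,-.1,0)),("scene",(188,57),(.01,.11,.025)),
("side",(101,424),(0,.11,.025)),("side",(277,488),(-.06,.11,.025)),("side",(300,472),(-.06,.1,.025)),("side",(68,414),(.01,.11,.025)),("side",(67,470),(.01,.11,0)),
("side",(405,32),(.01,-.11,.025)),("side",(415,52),(0,-.1,.025)),("side",(490,72),(-.03,-.1,.025)),("side",(490,135),(-.03,-.1,0))]
'''+s[j:].replace("-px(n,X)","-q(n,X)")
s+='''
for nm in("scene","side"):
    g=lambda p:np.concatenate([(proj(C[n],T2(p,L))[0]-q(n,X)) for n,X,L in obs if n==nm])
    print(nm,least_squares(g,r.x).x)
'''
open("a3.py","w").write(s)
E
python3 a3.py | grep -A9 bay
```

```text
bay [ 0.55274963  0.27034952 -0.1807612 ] -10.35685402459231 [[-0.7, -2.3], [-0.5, -0.1], [1.7, -1.1], [-0.3, -2.1], [-0.6, 0.1], [0.5, -1.5], [-0.6, -0.5], [1.9, -0.1], [0.7, -1.2], [-0.2, -0.6], [0.7, 1.1], [-0.8, -0.8], [-0.1, -0.4], [1.3, 0.3], [0.6, 0.0]]
rail [0.4355329  0.18526455 0.28031915] pitch 0.050178897198231244
rail in bay [-0.1000105  -0.10477173] 26.417958242737555
scene [ 0.55042723  0.26880312 -0.17573183]
side [ 0.55309587  0.27105197 -0.18404226]
```

View pics/scene_ov.png

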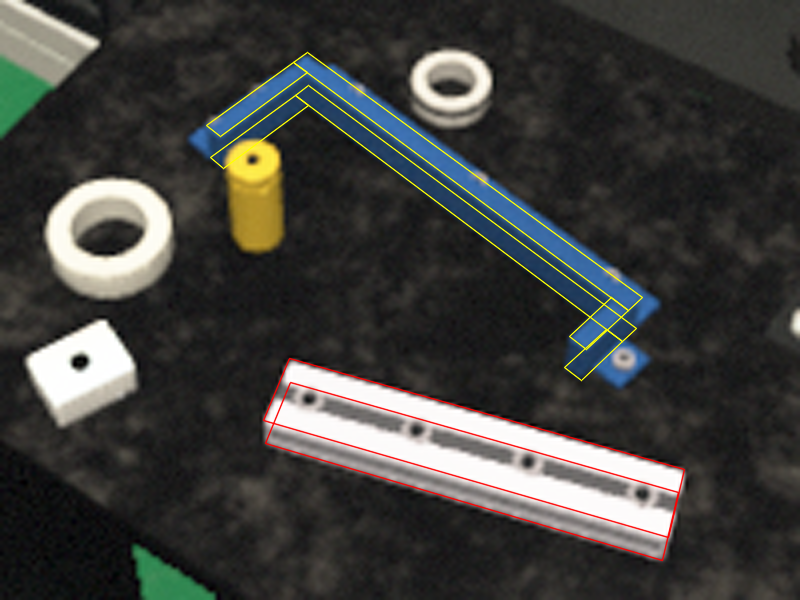

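View pics/side_ov.png

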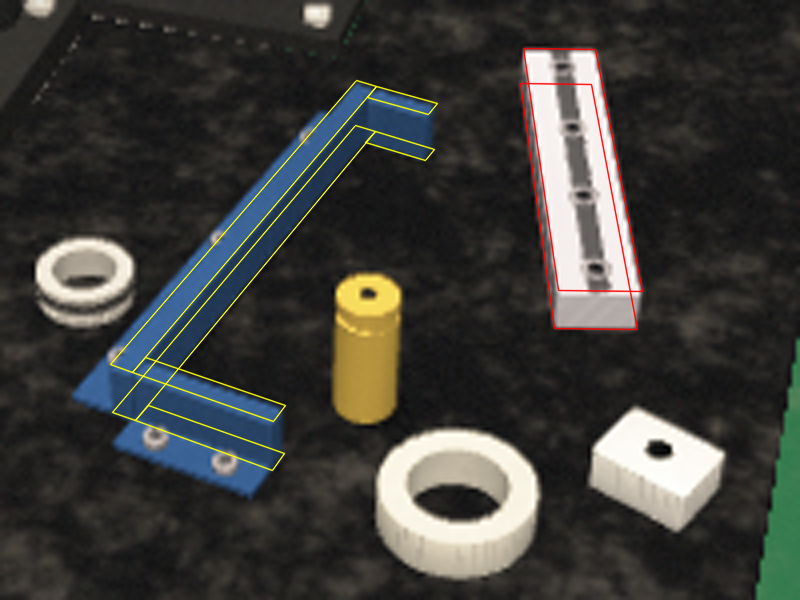

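```bash
cat > p.py <<'E'
from h import *
import sys,json
from workcell import ctrl
B=np.array([.552,.270,np.radians(-10.3)])
def b2w(x,y): return T2(B,[x,y,0])[0,:2]
def w2b(x,y):
    c,s=np.cos(B[2]),np.sin(B[2]);d=np.array([x,y])-B[:2];return np.array([c*d[0]+s*d[1],-s*d[0]+c*d[1]])
def rl(r,l):  # rail pose in bay (x,y,deg), local -> bay
    return T2([r[0],r[1],np.radians(r[2])],[l[0],l[1],0])[0,:2]
def state():
    s=ctrl.read_state();R=s["orientation"];a=np.degrees(np.arctan2(R[1,1],R[0,1]))-90-np.degrees(B[2])
    print("t",round(s["time"],2),"bay tip",(w2b(*s["position"][:2])*1e3).round(1),"z",s["position"][2].round(4),"alpha",a.round(1),"F",s["ft_force"].round(1),"w",s["width"].round(4),"tips",ctrl.tcp_to_tips)
    return s,a
def plan(wps):
    """wps: (bx,by,alpha_deg,tcp_z)"""
    s,a=state();R=s["orientation"];x0=R[:2,0]/np.linalg.norm(R[:2,0]);y0=np.array([x0[1],-x0[0]])
    y0=R[:2,1]/np.linalg.norm(R[:2,1])
    for bx,by,al,z in wps:
        d=b2w(bx,by)-s["position"][:2]
        print([round(float(d@x0),3),round(float(d@y0),3),round(float(s["position"][2]-z),3),round(float(a-al),1)])
E
python3 - <<'E'
from p import *
print(w2b(.4355,.18526),np.degrees(.2803)+10.3)
r=(-.100,-.1045,26.4)
q=rl(r,(-.045,.074));print(q,b2w(*q))
plan([(*q,26.4,.16),(*q,26.4,.081)])
E
```

```text
[-0.09947091 -0.10420488] 26.360006997516976
[-0.17321003 -0.05822591] [0.37117032 0.24368273]Traceback (most recent call last):
  File "<stdin>", line 5, in <module>
  File "p.py", line 16, in plan
    s,a=state();R=s["orientation"];x0=R[:2,0]/np.linalg.norm(R[:2,0]);y0=np.array([x0[1],-x0[0]])
        ~~~~~^^
  File "p.py", line 12, in state
    print("t",round(s["time"],2),"bay tip",(w2b(*s["position"][:2])*1e3).round(1),"z",s["position"][2].round(4),"alpha",a.round(1),"F",s["ft_force"].round(1),"w",s["width"].round(4),"tips",ctrl.tcp_to_tips)
                                                                                                                                                                  ^^^^^^^^^^^^^^^^
AttributeError: 'float' object has no attribute 'round'
```

```bash
sed -i 's/s\["width"\].round(4)/round(s["width"],4)/' p.py
python3 - <<'E'
from p import *
r=(-.100,-.1045,26.4)
q=rl(r,(-.045,.074))
plan([(*q,26.4,.16),(*q,26.4,.081)])
E
```

```text
t 0.2 bay tip [-447.6  183.4] z 0.3032 alpha -4.9 F [-1.  -0.6  0.2] w 0.0855 tips 0.0726
[-0.294, -0.217, 0.143, -31.3]
[-0.294, -0.217, 0.222, -31.3]
```

>>> {"fn": "move_arm", "kwargs": {"motion": [-0.294,-0.217,0.1,-31.3,-0.294,-0.217,0.1,-31.3,-0.294,-0.217,0.1,-31.3,-0.294,-0.217,0.1,-31.3,-0.294,-0.217,0.1,-31.3], "grip": 0}}

```text
time: 0.7
position: [0.2877, 0.3494, 0.2407]
orientation: [[-0.96, -0.28, 0.0], [-0.28, 0.96, 0.0], [-0.001, 0.0, -1.0]]
ft_force: [0.9, 0.6, 0.6]
width: 0.0121
```

```bash
python3 - <<'E'
from p import *
r=(-.100,-.1045,26.4)
q=rl(r,(-.045,.074))
plan([(*q,26.4,.11),(*q,26.4,.081)])
E
```

```text
t 0.7 bay tip [-274.2   30.9] z 0.2407 alpha 26.5 F [0.9 0.6 0.6] w 0.0121 tips 0.0726
[-0.051, -0.125, 0.131, 0.1]
[-0.051, -0.125, 0.16, 0.1]
```

>>> {"fn": "move_arm", "kwargs": {"motion": [-0.05,-0.125,0.1,0,-0.05,-0.125,0.1,0,-0.05,-0.125,0.1,0,-0.05,-0.125,0.1,0,-0.05,-0.125,0.1,0]}}

```text
time: 1.2
position: [0.3694, 0.2423, 0.1387]
orientation: [[-0.962, -0.273, -0.005], [-0.273, 0.962, -0.003], [0.005, -0.001, -1.0]]
ft_force: [-0.5, 0.2, -0.8]
width: -0.0004
```

```bash
python3 - <<'E'
from p import *
from workcell import capture
r=(-.100,-.1045,26.4)
q=rl(r,(-.045,.074))
plan([(*q,26.4,.11),(*q,26.4,.081)])
c=capture("wrist");cv2.imwrite("pics/w1.png",c["img"][:,:,::-1]);print({k:c[k] for k in c if k!="img"})
E
```

```text
t 1.2 bay tip [-174.7  -59.8] z 0.1387 alpha 26.1 F [-0.5  0.2 -0.8] w -0.0004 tips 0.0726
[-0.002, 0.001, 0.029, -0.3]
[-0.002, 0.001, 0.058, -0.3]
{'fx': 371.64829954431775, 'fy': 371.64829954431775, 'cx': 310.5377744944948, 'cy': 244.02919870168645, 'world_from_camera': array([[-2.73389647e-01, -9.14371139e-01, -2.98636102e-01,
         2.90337225e-01],
       [ 9.61903245e-01, -2.60041168e-01, -8.43844705e-02,
         2.20954056e-01],
       [-4.98956437e-04, -3.10328876e-01,  9.50629128e-01,
         2.08753028e-01],
       [ 0.00000000e+00,  0.00000000e+00,  0.00000000e+00,
         1.00000000e+00]]), 'shot': 5}
```

View pics/w1.png

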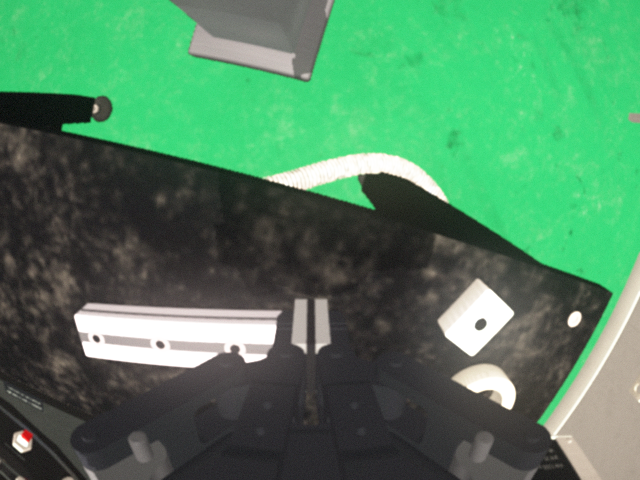

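```bash
python3 - <<'E'
from p import *
from workcell import capture
c=capture("wrist");c["fish"]=1
s=ctrl.read_state()
tip=s["position"]+s["orientation"][:,2]*.0726
print("tip px",proj(c,tip),"body",proj(c,s["position"]))
im=c["img"][:,:,::-1].copy()
print(proj(c,T2([.4355,.18526,.2803],[[0,.075,.02],[0,-.075,.02],[-.017,.09,.02]])))
draw(im,c,[.4355,.18526,.2803],RAIL,(0,0,255),np.zeros(2),1);cv2.imwrite("pics/w2.png",im)
E
```

```text
tip px [[310.18197204 322.29891409]] body [[310.01579196 451.6289533 ]]
[[309.74823928 347.73759507]
 [ 92.59390797 336.18186894]
 [335.07769473 323.89061118]]
```

View pics/w2.png

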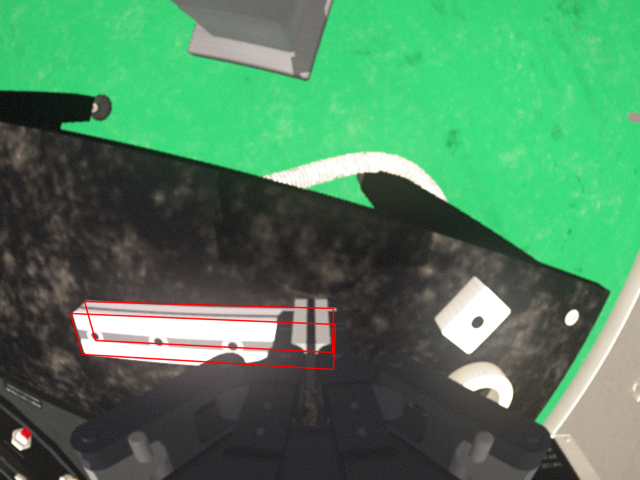

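>>> {"fn": "move_arm", "kwargs": {"motion": [-0.002,0.001,0.03,0,-0.002,0.001,0.057,0,-0.002,0.001,0.057,0]}}

```text
time: 1.6
position: [0.369, 0.2463, 0.082]
orientation: [[-0.96, -0.279, -0.006], [-0.279, 0.96, -0.002], [0.006, -0.001, -1.0]]
ft_force: [-1.2, 0.1, -0.7]
width: 0.0001
```

```bash
python3 - <<'E'
from p import *
r=np.array([-.100,-.1045,26.4])
tl=np.array([-.017-.011-.001,.074])
C=rl(r,(0,-.037))
def at(d,gap=0):
    th=np.radians(d);v=r[:2]-C;cc=C+np.array([np.cos(th)*v[0]-np.sin(th)*v[1],np.sin(th)*v[0]+np.cos(th)*v[1]])
    rr=(cc[0],cc[1],r[2]+d);return rr,(*rl(rr,tl),rr[2],.081)
w=[]
for d in (0,-7,-14,-21,-28,-35,-41):
    rr,q=at(d);print(np.round(rr,3),np.round(q,3));w.append(q)
plan(w)
E
```

```text
[-0.1   -0.104 26.4  ] [-0.159 -0.051 26.4    0.081]
[-0.096 -0.103 19.4  ] [-0.148 -0.043 19.4    0.081]
[-0.091 -0.102 12.4  ] [-0.136 -0.035 12.4    0.081]
[-0.087 -0.101  5.4  ] [-0.123 -0.03   5.4    0.081]
[-0.083 -0.101 -1.6  ] [-0.109 -0.026 -1.6    0.081]
[-0.078 -0.101 -8.6  ] [-0.096 -0.024 -8.6    0.081]
[ -0.074  -0.102 -14.6  ] [ -0.084  -0.023 -14.6     0.081]
t 1.6 bay tip [-175.8  -56. ] z 0.082 alpha 26.5 F [-1.2  0.1 -0.7] w 0.0001 tips 0.0726
[-0.017, -0.003, 0.001, 0.1]
[-0.031, -0.0, 0.001, 7.1]
[-0.045, 0.001, 0.001, 14.1]
[-0.059, -0.0, 0.001, 21.1]
[-0.073, -0.003, 0.001, 28.1]
[-0.086, -0.007, 0.001, 35.1]
[-0.097, -0.011, 0.001, 41.1]
```

>>> {"fn": "move_arm", "kwargs": {"motion": [-0.01,-0.003,0.001,0,-0.017,-0.003,0.001,0,-0.024,-0.002,0.001,3.5,-0.031,0,0.001,7,-0.031,0,0.001,7]}}

```text
time: 2.1
position: [0.4035, 0.2558, 0.0853]
orientation: [[-0.987, -0.158, 0.004], [-0.158, 0.987, 0.002], [-0.004, 0.001, -1.0]]
ft_force: [0.1, 0.2, -0.8]
width: 0.0001
```

```bash
cat > q.py <<'E'
from p import *
r=np.array([-.100,-.1045,26.4])
tl=np.array([-.017-.011-.001,.074])
C=rl(r,(0,-.037))
def at(d,gap=0):
    th=np.radians(d);v=r[:2]-C;cc=C+np.array([np.cos(th)*v[0]-np.sin(th)*v[1],np.sin(th)*v[0]+np.cos(th)*v[1]])
    rr=(cc[0],cc[1],r[2]+d);return rr,(*rl(rr,tl),rr[2],.081)
E
python3 - <<'E'
from q import *
from workcell import capture
plan([at(d)[1] for d in (-7,-10.5,-14,-17.5,-21,-24.5,-28)])
c=capture("side");cv2.imwrite("pics/d2.png",c["img"][160:360,200:460,::-1].repeat(3,0).repeat(3,1))
E
```

```text
t 2.1 bay tip [-143.6  -40.6] z 0.0853 alpha 19.4 F [ 0.1  0.2 -0.8] w 0.0001 tips 0.0726
[0.005, -0.001, 0.004, -0.0]
[-0.002, 0.001, 0.004, 3.5]
[-0.009, 0.002, 0.004, 7.0]
[-0.016, 0.003, 0.004, 10.5]
[-0.023, 0.003, 0.004, 14.0]
[-0.03, 0.003, 0.004, 17.5]
[-0.037, 0.003, 0.004, 21.0]
```

View pics/d2.png

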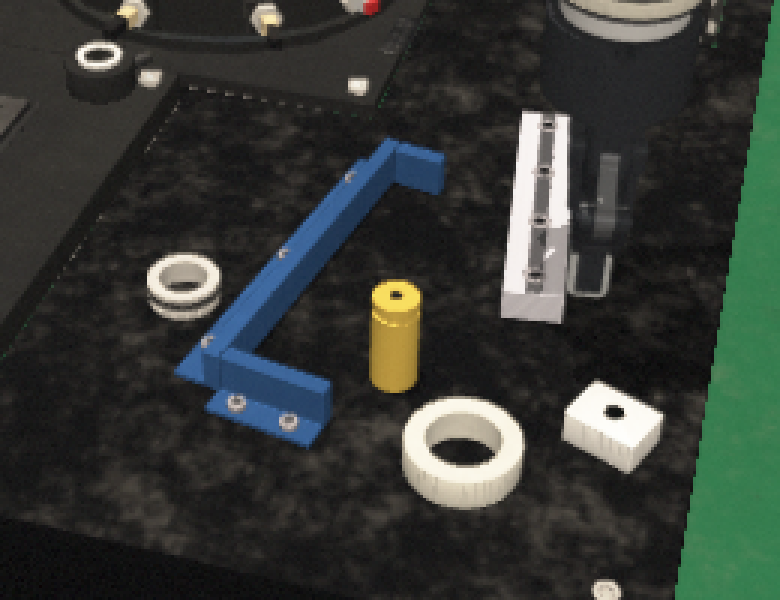

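>>> {"fn": "move_arm", "kwargs": {"motion": [-0.004,0.001,0.003,3.5,-0.01,0.002,0.003,7,-0.017,0.003,0.003,10.5,-0.023,0.003,0.003,14,-0.023,0.003,0.003,14]}}

```text
time: 2.65
position: [0.4244, 0.2616, 0.081]
orientation: [[-0.996, 0.085, 0.002], [0.085, 0.996, 0.001], [-0.002, 0.001, -1.0]]
ft_force: [0.7, 0.1, 0.2]
width: -0.0004
```

```bash
python3 - <<'E'
from q import *
from workcell import capture
plan([at(d)[1] for d in (-21,-24.5,-28,-31.5,-35,-38,-41)])
c=capture("side");cv2.imwrite("pics/d3.png",c["img"][160:360,200:460,::-1].repeat(3,0).repeat(3,1))
state()
E
```

```text
t 2.65 bay tip [-124.1  -31.1] z 0.081 alpha 5.4 F [0.7 0.1 0.2] w -0.0004 tips 0.0726
[-0.001, 0.001, 0.0, 0.0]
[-0.008, 0.003, 0.0, 3.5]
[-0.015, 0.004, 0.0, 7.0]
[-0.022, 0.005, 0.0, 10.5]
[-0.029, 0.005, 0.0, 14.0]
[-0.035, 0.005, 0.0, 17.0]
[-0.041, 0.004, 0.0, 20.0]
t 2.7 bay tip [-124.4  -31.3] z 0.0809 alpha 5.5 F [-0.2  1.1  0.2] w -0.0002 tips 0.0726
```

View pics/d3.png

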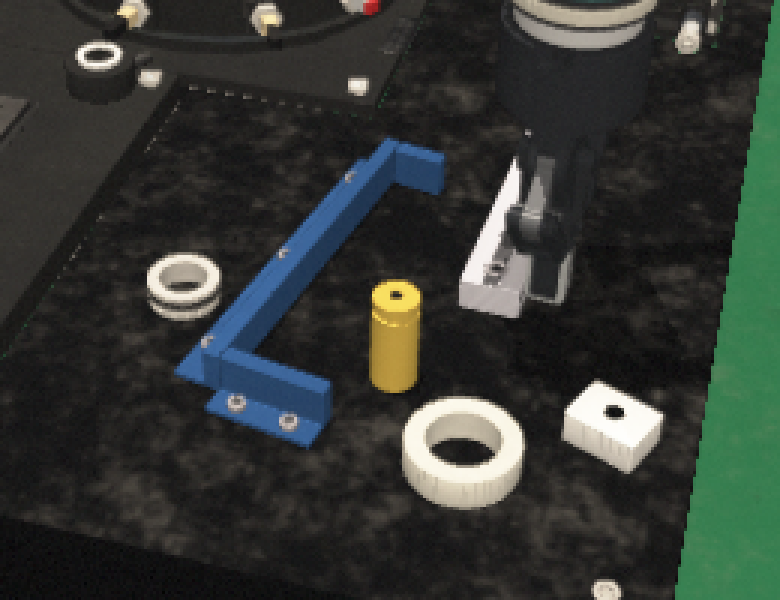

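>>> {"fn": "move_arm", "kwargs": {"motion": [-0.008,0.003,0,3.5,-0.015,0.004,0,7,-0.022,0.005,0,10.5,-0.029,0.005,0,14,-0.029,0.005,0,14]}}

```text
time: 3.2
position: [0.4533, 0.2638, 0.0806]
orientation: [[-0.946, 0.323, 0.001], [0.323, 0.946, 0.0], [-0.001, 0.001, -1.0]]
ft_force: [0.3, -0.5, -0.4]
width: 0.0002
```

```bash
python3 - <<'E'
from q import *
from workcell import capture
plan([at(d)[1] for d in (-35,-38,-41,-44)])
c=capture("side");cv2.imwrite("pics/d4.png",cv2.resize(c["img"][175:295,320:460,::-1],None,fx=5,fy=5,interpolation=cv2.INTER_CUBIC))
c=capture("scene");cv2.imwrite("pics/s4.png",cv2.resize(c["img"][230:350,280:440,::-1],None,fx=5,fy=5,interpolation=cv2.INTER_CUBIC))
state()
E
```

```text
t 3.2 bay tip [-96.  -23.8] z 0.0806 alpha -8.6 F [ 0.3 -0.5 -0.4] w 0.0002 tips 0.0726
[-0.0, 0.0, -0.0, 0.0]
[-0.006, 0.002, -0.0, 3.0]
[-0.012, 0.003, -0.0, 6.0]
[-0.018, 0.003, -0.0, 9.0]
t 3.3 bay tip [-96.7 -23.9] z 0.0804 alpha -8.5 F [-0.5  0.2 -0.7] w -0.0001 tips 0.0726
```

View pics/d4.png

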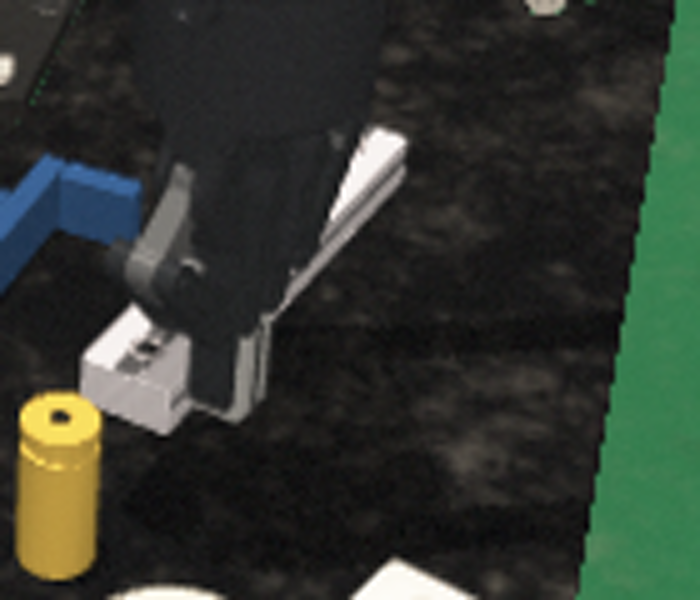

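View pics/s4.png

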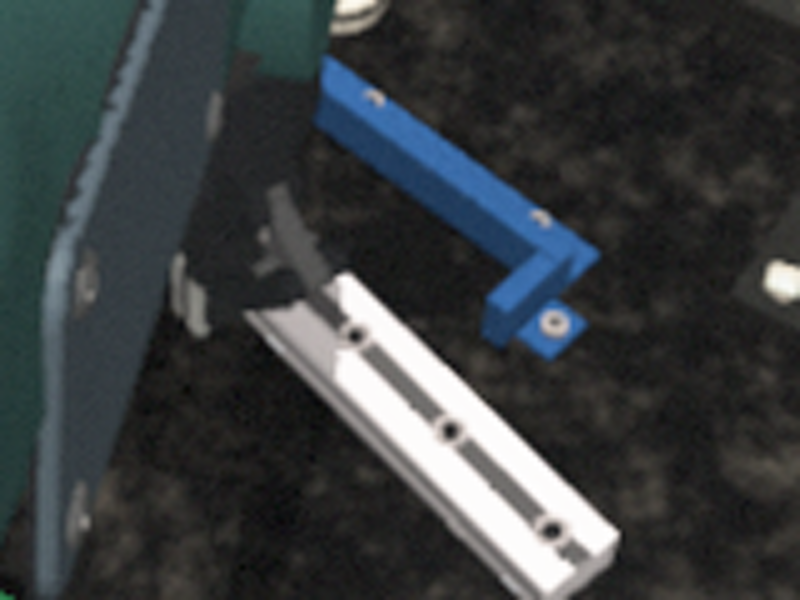

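```bash
cat >> p.py <<'E'
def holes(name,pts,off,k,idx):
    """pts in zoom crop, idx = local y of each hole (m)"""
    C=np.load("cams.npy",allow_pickle=True).item()[name]
    w=back(C,(np.array(pts,float)+.5)/k-.5+np.array(off),.02)
    b=np.array([w2b(*v[:2]) for v in w]);idx=np.array(idx)
    A=np.c_[np.ones(len(idx)),idx];sx=np.linalg.lstsq(A,b,rcond=None)[0]
    cen=sx[0];d=sx[1];th=np.degrees(np.arctan2(-d[0],d[1]))
    print("rail",name,(cen*1e3).round(1),th.round(1),"scale",np.linalg.norm(d).round(3));return (*cen,th)
E
python3 - <<'E'
from p import *
holes("scene",[(309,398),(417,429),(528,460),(643,492)],(235,205),4,(.075,.025,-.025,-.075))
r=holes("scene",[(353,335),(450,429),(551,530)],(280,230),5,(.025,-.025,-.075))
print(rl(r,(-.017,.09)),rl(r,(.017,-.09)),rl(r,(0,.09)),rl(r,(0,-.09)))
P=np.array(w2b(.4892,.3414));print(P)
x=np.array([np.cos(np.radians(r[2])),np.sin(np.radians(r[2]))]);print("clear post",(np.array(r[:2])-P)@x-.0295)
E
```

```text
rail scene [ -99.1 -104.6] 26.6 scale 1.001
rail scene [ -75.7 -100. ] -6.1 scale 1.003
[-0.08303439 -0.00865761] [-0.06832229 -0.19124883] [-0.06613033 -0.01046112] [-0.08522635 -0.18944532]
[-0.07455446  0.05902061]
clear post -0.013752158584262444
```

>>> {"fn": "move_arm", "kwargs": {"motion": [-0.006,0.002,0,3,-0.012,0.003,0,6,-0.018,0.003,0,9,-0.018,0.003,0,9,-0.008,0.003,0,9]}}

```text
time: 3.8
position: [0.4616, 0.2639, 0.0804]
orientation: [[-0.884, 0.468, 0.001], [0.468, 0.884, 0.0], [-0.001, 0.001, -1.0]]
ft_force: [-0.4, -0.7, -0.4]
width: 0.0002
```

```bash
python3 - <<'E'
from q import *
from workcell import capture
c=capture("scene");cv2.imwrite("pics/s5.png",cv2.resize(c["img"][230:350,280:440,::-1],None,fx=5,fy=5,interpolation=cv2.INTER_CUBIC))
state()
E
```

```text
t 3.85 bay tip [-90.2 -22. ] z 0.08 alpha -17.5 F [-1.8  0.7 -0.6] w 0.0001 tips 0.0726
```

View pics/s5.png

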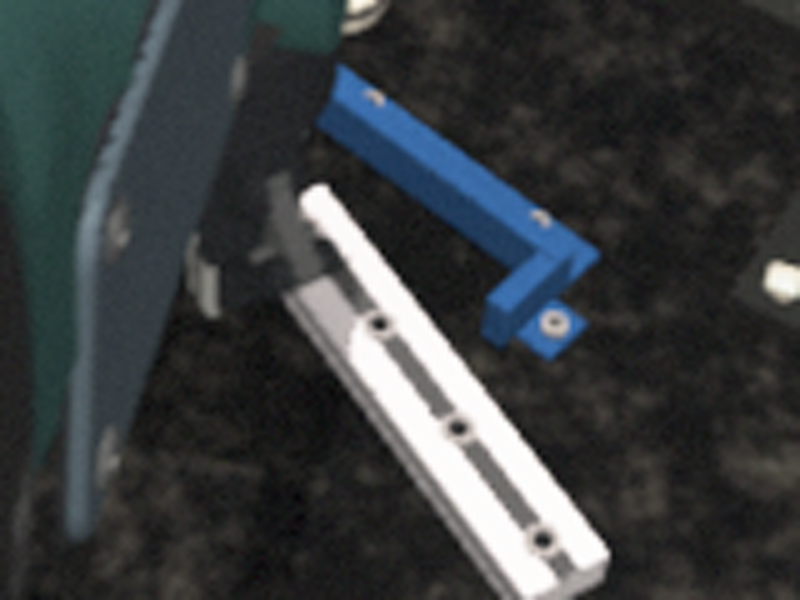

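```bash
python3 - <<'E'
from p import *
r=holes("scene",[(379,323),(459,428),(542,540)],(280,230),5,(.025,-.025,-.075))
P=np.array(w2b(.4892,.3414))
x=np.array([np.cos(np.radians(r[2])),np.sin(np.radians(r[2]))]);print("clear post",(np.array(r[:2])-P)@x-.0295, "to right cheek front:",(np.array([-.03,-.1])-r[:2])@x-.017)
print("E",rl(r,(0,.09)),"rt",rl(r,(0,-.09)))
E
```

```text
rail scene [ -69.2 -102.5] -15.0 scale 1.002
clear post 0.017569783638123518 to right cheek front: 0.02023261509698758
E [-0.04585783 -0.0155551 ] rt [-0.0925781 -0.1893861]
```

```bash
python3 - <<'E'
from p import *
r=(-.0692,-.1025,-15.)
q=rl(r,(0,-.13)); print(q)
plan([(-.0902,-.022,-15,.13),(*q,-15,.13),(*q,-15,.0815)])
E
```

```text
[-0.10284648 -0.22807036]
t 3.85 bay tip [-90.2 -22. ] z 0.08 alpha -17.5 F [-1.8  0.7 -0.6] w 0.0001 tips 0.0726
[-0.0, 0.0, -0.05, -2.5]
[-0.05, -0.2, -0.05, -2.5]
[-0.05, -0.2, -0.001, -2.5]
```

>>> {"fn": "move_arm", "kwargs": {"motion": [0.005,0,-0.05,0,0,-0.045,-0.05,-2.5,-0.025,-0.095,-0.05,-2.5,-0.05,-0.145,-0.05,-2.5,-0.05,-0.2,-0.05,-2.5]}}

```text
time: 4.35
position: [0.4182, 0.0769, 0.1308]
orientation: [[-0.904, 0.427, 0.003], [0.427, 0.904, -0.0], [-0.003, 0.001, -1.0]]
ft_force: [0.5, -0.8, 0.4]
width: -0.0004
```

>>> {"fn": "move_arm", "kwargs": {"motion": [0,0,0,0,0,0,0,0]}}

```text
time: 4.55
position: [0.4173, 0.078, 0.1302]
orientation: [[-0.902, 0.431, 0.0], [0.431, 0.902, 0.001], [-0.0, 0.001, -1.0]]
ft_force: [-0.3, -1.2, -0.3]
width: -0.0
```

```bash
python3 - <<'E'
from p import *
r=(-.0692,-.1025,-15.)
plan([(*rl(r,(0,y)),-15,.0815) for y in (-.13,-.11,-.105)])
E
```

```text
t 4.55 bay tip [ -98.1 -213. ] z 0.1302 alpha -15.2 F [-0.3 -1.2 -0.3] w -0.0 tips 0.0726
[0.001, -0.016, 0.049, -0.2]
[0.001, 0.004, 0.049, -0.2]
[0.001, 0.009, 0.049, -0.2]
```

>>> {"fn": "move_arm", "kwargs": {"motion": [0.001,-0.016,0,0,0.001,-0.016,0.025,0,0.001,-0.016,0.048,0,0.001,-0.016,0.048,0]}}

```text
time: 4.95
position: [0.4081, 0.0658, 0.0794]
orientation: [[-0.904, 0.427, -0.007], [0.427, 0.904, 0.0], [0.006, -0.003, -1.0]]
ft_force: [-0.1, 0.7, 1.0]
width: 0.0
```

```bash
python3 - <<'E'
from p import *
r=(-.0692,-.1025,-15.)
plan([(*rl(r,(0,y)),-15,.0815) for y in (-.13,-.11,-.105,-.055)])
from workcell import capture
c=capture("scene");cv2.imwrite("pics/s6.png",cv2.resize(c["img"][230:370,280:460,::-1],None,fx=4,fy=4,interpolation=cv2.INTER_CUBIC))
E
```

```text
t 4.95 bay tip [-105.1 -226.7] z 0.0794 alpha -15.0 F [-0.1  0.7  1. ] w 0.0 tips 0.0726
[-0.003, -0.001, -0.002, 0.0]
[-0.003, 0.019, -0.002, 0.0]
[-0.003, 0.024, -0.002, 0.0]
[-0.003, 0.074, -0.002, 0.0]
```

View pics/s6.png

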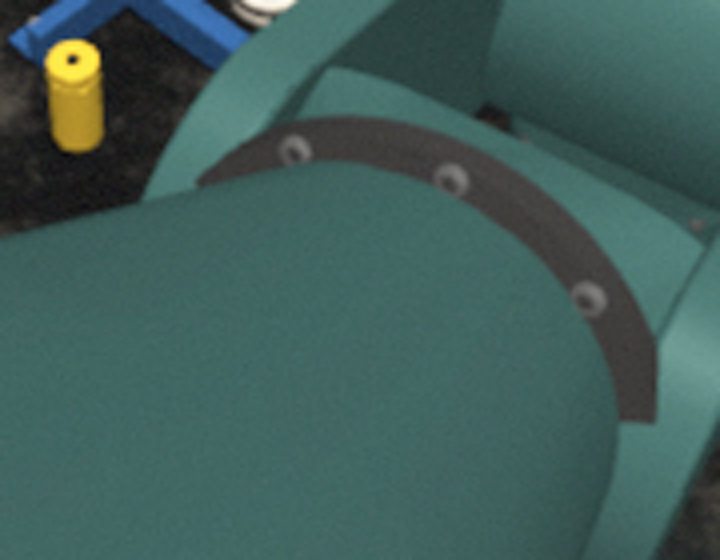

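>>> {"fn": "move_arm", "kwargs": {"motion": [-0.003,0.015,-0.002,0,-0.003,0.024,-0.002,0,-0.003,0.033,-0.002,0,-0.003,0.042,-0.002,0,-0.003,0.05,-0.002,0]}}

```text
time: 5.5
position: [0.4358, 0.1084, 0.0861]
orientation: [[-0.904, 0.428, 0.002], [0.428, 0.904, -0.003], [-0.003, -0.001, -1.0]]
ft_force: [-2.4, -5.0, 7.3]
width: -0.0002
```

```bash
python3 - <<'E'
from p import *
from workcell import capture
c=capture("side");cv2.imwrite("pics/d7.png",cv2.resize(c["img"][165:315,260:460,::-1],None,fx=4,fy=4,interpolation=cv2.INTER_CUBIC))
c=capture("wrist");cv2.imwrite("pics/w7.png",c["img"][:,:,::-1]);state();np.save("w7.npy",c["world_from_camera"])
E
```

```text
t 5.6 bay tip [ -85.1 -178.8] z 0.0861 alpha -15.0 F [ 0.1 -0.7  5.7] w -0.0 tips 0.0726
```

View pics/d7.png

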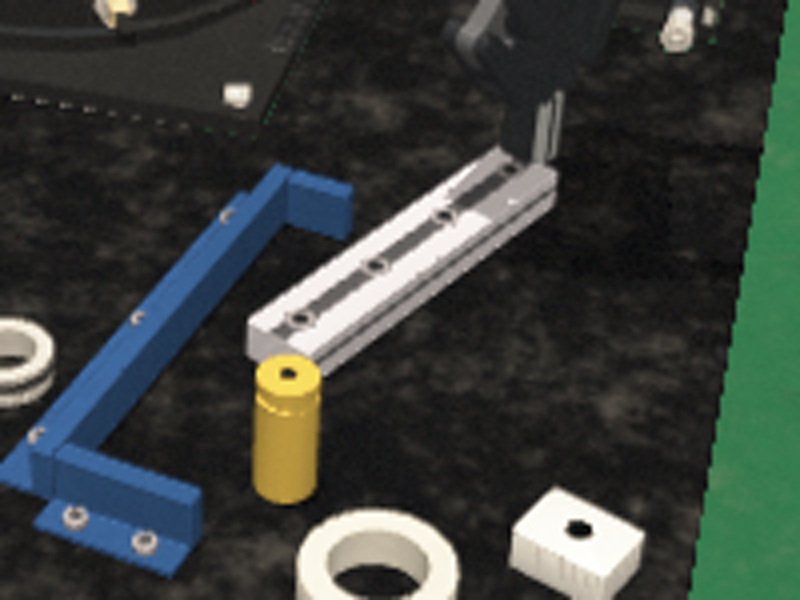

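View pics/w7.png

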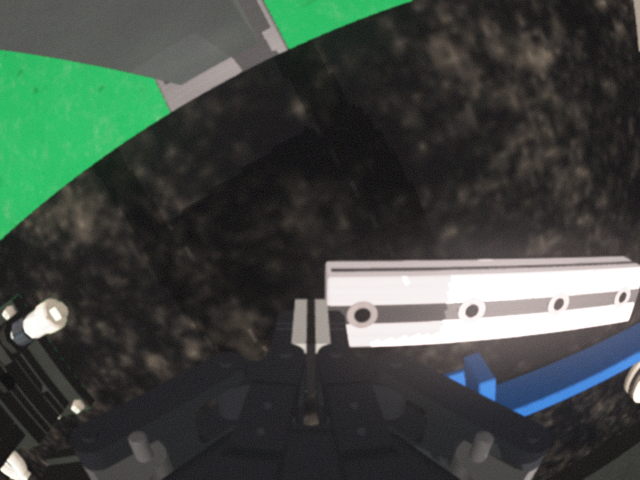

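```bash
python3 - <<'E'
from p import *
r=holes("side",[(301,318),(376,266),(445,216),(511,170)],(260,165),4,(.075,.025,-.025,-.075))
P=np.array(w2b(.4892,.3414))
x=np.array([np.cos(np.radians(r[2])),np.sin(np.radians(r[2]))]);print("clear post",(np.array(r[:2])-P)@x-.0295, "to right cheek front:",(np.array([-.03,-.1])-r[:2])@x-.017)
print("E",rl(r,(0,.09)),"rt",rl(r,(0,-.09)))
s,a=state()
t=w2b(*s["position"][:2])-r[:2];y=np.array([-x[1],x[0]]);print("tip local",t@x,t@y)
E
```

```text
rail side [-65.6 -86.5] -15.1 scale 0.998
clear post 0.017071056298744426 to right cheek front: 0.020848163446715466
E [-0.04213912  0.00035533] rt [-0.08900241 -0.17343716]
t 5.6 bay tip [ -85.1 -178.8] z 0.0861 alpha -15.0 F [ 0.1 -0.7  5.7] w -0.0 tips 0.0726
tip local 0.005177703248890584 -0.09411958311885339
```

>>> {"fn": "move_arm", "kwargs": {"motion": [0,-0.03,0.003,0,0,-0.03,0.003,8.5,0,-0.03,0.003,17,0,-0.03,0.003,25.5,0,-0.03,0.003,34]}}

```text
time: 6.1
position: [0.4221, 0.0817, 0.0816]
orientation: [[-0.504, 0.864, 0.001], [0.864, 0.504, 0.001], [0.0, 0.001, -1.0]]
ft_force: [-0.5, 0.3, -0.1]
width: 0.0004
```

>>> {"fn": "move_arm", "kwargs": {"motion": [0,0,0,8.5,0,0,0,17,0,0,0,25.5,0,0,0,34,0,0,0,42.5]}}

```text
time: 6.6
position: [0.4221, 0.0818, 0.0816]
orientation: [[0.212, 0.977, 0.001], [0.977, -0.212, 0.001], [0.001, 0.001, -1.0]]
ft_force: [0.2, -0.6, 0.5]
width: -0.0001
```

>>> {"fn": "move_arm", "kwargs": {"motion": [0,0,0,8.5,0,0,0,13.5,0,0,0,13.5]}}

```text
time: 6.9
position: [0.4221, 0.0817, 0.0816]
orientation: [[0.429, 0.903, 0.001], [0.903, -0.429, 0.001], [0.001, 0.001, -1.0]]
ft_force: [-0.4, -0.6, -0.2]
width: 0.0002
```

```bash
python3 - <<'E'
from p import *
r=(-.0656,-.0865,-15.1)
plan([(*rl(r,(0,y)),-105,.0815) for y in (-.12,-.101,-.091,-.081,-.071,-.061,-.051,-.041,-.031)])
from workcell import capture
c=capture("side");cv2.imwrite("pics/d8.png",cv2.resize(c["img"][165:315,260:460,::-1],None,fx=4,fy=4,interpolation=cv2.INTER_CUBIC))
E
```

```text
t 6.9 bay tip [ -94.2 -208.5] z 0.0816 alpha -105.1 F [-0.4 -0.6 -0.2] w 0.0002 tips 0.0726
[0.005, -0.004, 0.0, -0.1]
[0.024, -0.004, 0.0, -0.1]
[0.034, -0.004, 0.0, -0.1]
[0.044, -0.004, 0.0, -0.1]
[0.054, -0.004, 0.0, -0.1]
[0.064, -0.004, 0.0, -0.1]
[0.074, -0.004, 0.0, -0.1]
[0.084, -0.004, 0.0, -0.1]
[0.094, -0.004, 0.0, -0.1]
```

View pics/d8.png

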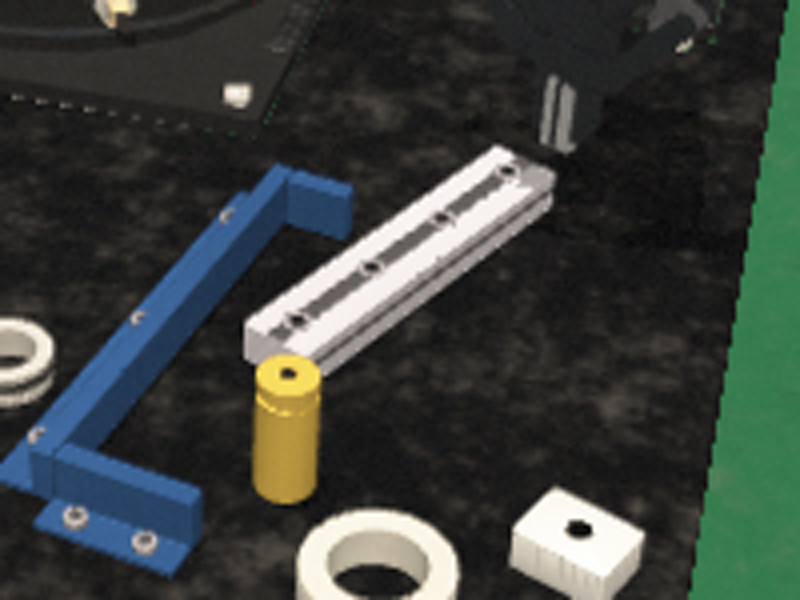

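>>> {"fn": "move_arm", "kwargs": {"motion": [0.015,-0.004,0,0,0.025,-0.004,0,0,0.034,-0.004,0,0,0.043,-0.004,0,0,0.052,-0.004,0,0]}}

```text
time: 7.45
position: [0.4407, 0.1301, 0.0813]
orientation: [[0.429, 0.903, -0.0], [0.903, -0.429, -0.001], [-0.001, 0.0, -1.0]]
ft_force: [-1.4, -2.7, 2.4]
width: 0.0
```

```bash
python3 - <<'E'
from p import *
from workcell import capture
c=capture("side");cv2.imwrite("pics/d9.png",cv2.resize(c["img"][165:315,260:460,::-1],None,fx=4,fy=4,interpolation=cv2.INTER_CUBIC));state()
E
```

```text
t 7.5 bay tip [ -84.  -156.2] z 0.0814 alpha -105.1 F [1.2 1.  0. ] w -0.0003 tips 0.0726
```

View pics/d9.png

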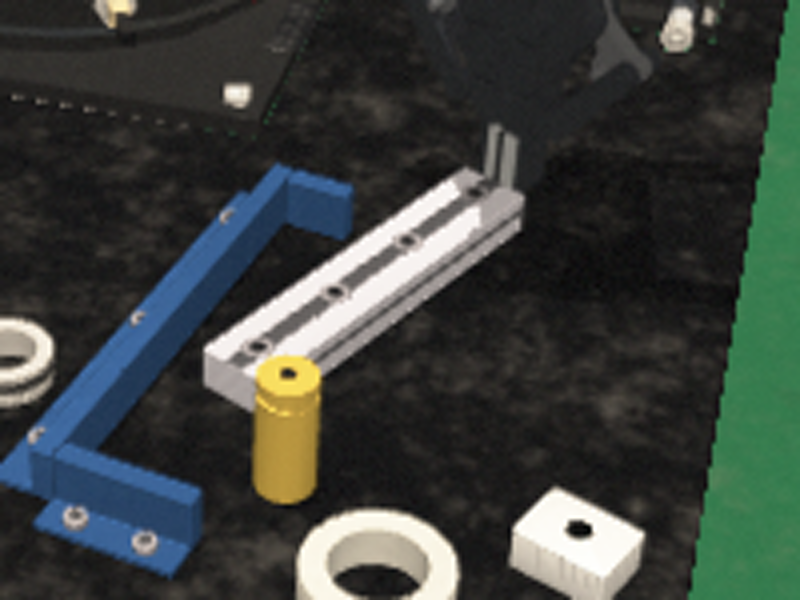

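```bash
cat >> p.py <<'E'
def rep(r):
    P=np.array(w2b(.4892,.3414))
    x=np.array([np.cos(np.radians(r[2])),np.sin(np.radians(r[2]))]);print("clear post",(np.array(r[:2])-P)@x-.0295, "to right cheek front:",(np.array([-.03,-.1])-r[:2])@x-.017)
    print("Bcorner",rl(r,(0.017,.09)),"rt",rl(r,(0,-.09)))
    s,a=state();t=w2b(*s["position"][:2])-r[:2];y=np.array([-x[1],x[0]]);print("tip local",t@x,t@y)
E
python3 - <<'E'
from p import *
r=holes("side",[(259,346),(334,291),(408,240),(476,190)],(260,165),4,(.075,.025,-.025,-.075));rep(r)
plan([(*rl(r,(0,y)),r[2]-90,.0815) for y in (-.102,-.092,-.082,-.072,-.062,-.052,-.042,-.032,-.022)])
E
```

```text
rail side [-57.5 -62.4] -14.7 scale 1.01
clear post 0.01779997743190046 to right cheek front: 0.01914490067640675
Bcorner [-0.01823354  0.02030965] rt [-0.08034881 -0.14948638]
t 7.5 bay tip [ -84.  -156.2] z 0.0814 alpha -105.1 F [1.2 1.  0. ] w -0.0003 tips 0.0726
tip local -0.0018529057104314905 -0.0974074617280451
t 7.5 bay tip [ -84.  -156.2] z 0.0814 alpha -105.1 F [1.2 1.  0. ] w -0.0003 tips 0.0726
[-0.005, 0.002, -0.0, -0.4]
[0.005, 0.002, -0.0, -0.4]
[0.015, 0.002, -0.0, -0.4]
[0.025, 0.002, -0.0, -0.4]
[0.035, 0.002, -0.0, -0.4]
[0.045, 0.002, -0.0, -0.4]
[0.055, 0.001, -0.0, -0.4]
[0.065, 0.001, -0.0, -0.4]
[0.075, 0.001, -0.0, -0.4]
```

>>> {"fn": "move_arm", "kwargs": {"motion": [0.009,0.002,0,0,0.018,0.002,0,0,0.027,0.002,0,0,0.036,0.002,0,0,0.045,0.002,0,0]}}

```text
time: 8.0
position: [0.4617, 0.1703, 0.081]
orientation: [[0.429, 0.903, -0.0], [0.903, -0.429, 0.0], [0.0, -0.0, -1.0]]
ft_force: [-0.6, -1.4, 0.1]
width: -0.0
```

```bash
python3 - <<'E'
from p import *
from workcell import capture
c=capture("side");cv2.imwrite("pics/d10.png",cv2.resize(c["img"][165:315,240:440,::-1],None,fx=4,fy=4,interpolation=cv2.INTER_CUBIC));state()
E
```

```text
t 8.05 bay tip [ -70.5 -113. ] z 0.0813 alpha -105.1 F [ 1.4 -0.2 -0.1] w -0.0001 tips 0.0726
```

View pics/d10.png

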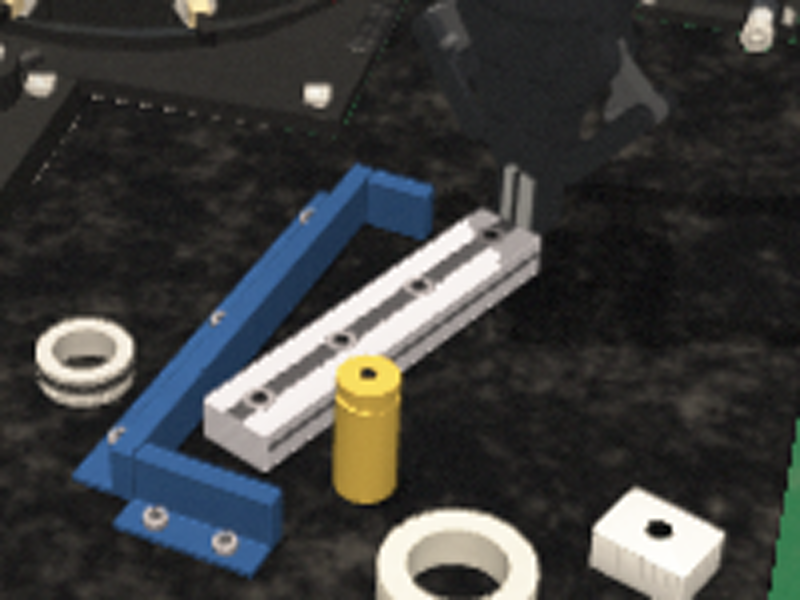

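```bash
python3 - <<'E'
from p import *
r=holes("side",[(260,398),(341,340),(419,286),(491,234)],(240,165),4,(.075,.025,-.025,-.075));rep(r)
plan([(*rl(r,(0,y)),r[2]-90,.0815) for y in (-.102,-.092,-.082,-.072,-.062,-.052,-.042,-.032,-.022)])
E
```

```text
rail side [-44.3 -17.9] -14.9 scale 1.005
clear post 0.01955188662084583 to right cheek front: 0.017976153439793974
Bcorner [-0.00469666  0.06463437] rt [-0.06750705 -0.10490576]
t 8.05 bay tip [ -70.5 -113. ] z 0.0813 alpha -105.1 F [ 1.4 -0.2 -0.1] w -0.0001 tips 0.0726
tip local -0.000840947416660294 -0.09856418266975969
t 8.05 bay tip [ -70.5 -113. ] z 0.0813 alpha -105.1 F [ 1.4 -0.2 -0.1] w -0.0001 tips 0.0726
[-0.003, 0.001, -0.0, -0.2]
[0.007, 0.001, -0.0, -0.2]
[0.017, 0.001, -0.0, -0.2]
[0.027, 0.001, -0.0, -0.2]
[0.037, 0.001, -0.0, -0.2]
[0.047, 0.001, -0.0, -0.2]
[0.057, 0.001, -0.0, -0.2]
[0.067, 0.001, -0.0, -0.2]
[0.077, 0.001, -0.0, -0.2]
```

>>> {"fn": "move_arm", "kwargs": {"motion": [0.008,0.001,0,0,0.016,0.001,0,0,0.023,0,0,0,0.023,0,0,0,-0.015,0,0,0]}}

```text
time: 8.55
position: [0.4571, 0.1584, 0.082]
orientation: [[0.426, 0.905, 0.004], [0.905, -0.426, 0.003], [0.004, 0.003, -1.0]]
ft_force: [0.3, -0.9, -0.2]
width: -0.0001
```

```bash
python3 - <<'E'
from p import *
from workcell import capture
c=capture("side");cv2.imwrite("pics/d11.png",cv2.resize(c["img"][165:315,240:440,::-1],None,fx=4,fy=4,interpolation=cv2.INTER_CUBIC));state()
E
```

```text
t 8.6 bay tip [ -76.9 -133.1] z 0.0804 alpha -105.0 F [-3.7 -3.9 -1.7] w -0.0 tips 0.0726
```

View pics/d11.png

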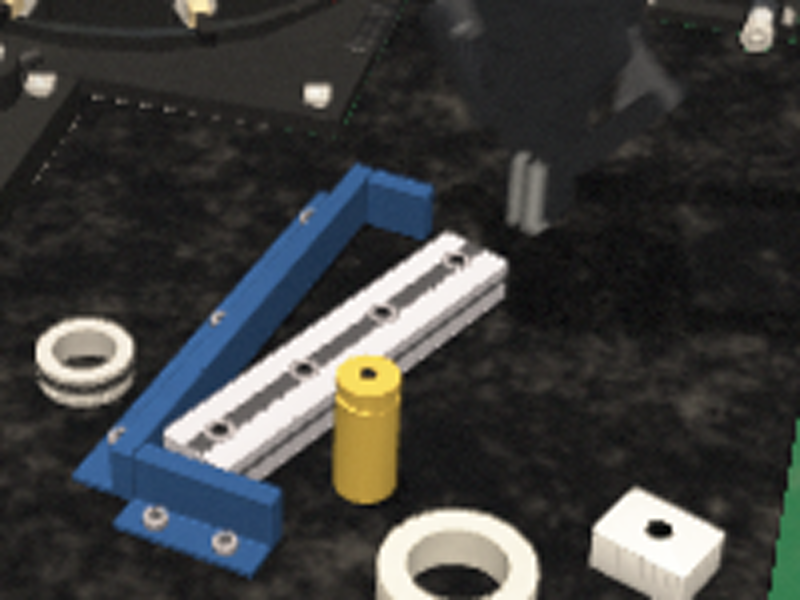

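```bash
python3 - <<'E'
from p import *
r=holes("side",[(220,429),(304,370),(382,313),(457,261)],(240,165),4,(.075,.025,-.025,-.075));rep(r)
q=rl(r,(-.06,-.03));print(q)
plan([(-.095,-.155,-105,.081),(*q,-15,.13),(*q,-15,.081)])
print(ctrl.read_state()["joint_pos"].round(1))
E
```

```text
rail side [-38.9   6.5] -14.9 scale 0.996
clear post 0.018415773421563267 to right cheek front: 0.018950589199931568
Bcorner [0.00059477 0.08909709] rt [-0.06202284 -0.08051433]
t 8.6 bay tip [ -76.9 -133.1] z 0.0804 alpha -105.0 F [-3.7 -3.9 -1.7] w -0.0 tips 0.0726
tip local -0.0008646227101786606 -0.14460296805876954
[-0.10461842 -0.00712757]
t 8.6 bay tip [ -76.9 -133.1] z 0.0804 alpha -105.0 F [-3.7 -3.9 -1.7] w -0.0 tips 0.0726
[-0.026, -0.012, -0.001, -0.0]
[0.114, -0.059, -0.05, -90.0]
[0.114, -0.059, -0.001, -90.0]
[ 12.    5.3 104.9  -0.2  70.   37.4]
```

```bash
python3 - <<'E'
from p import *
r=(-.0389,.0065,-14.9)
q=rl(r,(-.045,-.06));print(q)
plan([(*q,-15,.13),(*q,-15,.081)])
E
```

```text
[-0.09781489 -0.03991159]
t 8.6 bay tip [ -76.9 -133.1] z 0.0804 alpha -105.0 F [-3.7 -3.9 -1.7] w -0.0 tips 0.0726
[0.085, -0.044, -0.05, -90.0]
[0.085, -0.044, -0.001, -90.0]
```

>>> {"fn": "move_arm", "kwargs": {"motion": [-0.005,-0.01,-0.045,-8.5,0.01,-0.044,-0.05,-17,0.05,-0.044,-0.05,-25.5,0.085,-0.044,-0.05,-34,0.085,-0.044,-0.05,-42.5]}}

```text
time: 9.1
position: [0.4531, 0.255, 0.1319]
orientation: [[-0.302, 0.953, 0.003], [0.953, 0.302, 0.003], [0.002, 0.004, -1.0]]
ft_force: [0.4, -0.5, 0.2]
width: -0.0001
```

>>> {"fn": "move_arm", "kwargs": {"motion": [0,0,0,-8.5,0,0,0,-17,0,0,0,-25.5,0,0,0,-34,0,0,0,-42.5]}}

```text
time: 9.6
position: [0.4518, 0.2519, 0.1313]
orientation: [[-0.865, 0.501, 0.0], [0.501, 0.865, 0.001], [0.0, 0.001, -1.0]]
ft_force: [-0.1, -0.7, -0.2]
width: -0.0003
```

>>> {"fn": "move_arm", "kwargs": {"motion": [0,0,0,-5,0,0,0,-5]}}

```text
time: 9.8
position: [0.4518, 0.2518, 0.1313]
orientation: [[-0.903, 0.43, 0.0], [0.43, 0.903, 0.001], [0.0, 0.001, -1.0]]
ft_force: [-0.5, 0.4, 0.4]
width: 0.0002
```

```bash
python3 - <<'E'
from p import *
r=(-.0389,.0065,-14.9)
q=rl(r,(-.045,-.06));print(q)
plan([(*q,-15,.081)])
E
```

```text
[-0.09781489 -0.03991159]
t 9.8 bay tip [-95.3 -35.8] z 0.1313 alpha -15.2 F [-0.5  0.4  0.4] w 0.0002 tips 0.0726
[0.001, -0.005, 0.05, -0.2]
```

Descend, then look before pushing.

>>> {"fn": "move_arm", "kwargs": {"motion": [0.002,-0.005,0.025,0,0.002,-0.005,0.05,0,0.002,-0.005,0.05,0]}}

```text
time: 10.1
position: [0.4453, 0.247, 0.0776]
orientation: [[-0.902, 0.431, -0.007], [0.431, 0.902, -0.003], [0.005, -0.006, -1.0]]
ft_force: [-0.8, -0.3, -0.2]
width: 0.0001
```

```bash
python3 - <<'E'
from p import *
r0=np.array([-.0389,.0065,-14.9]);Bc=rl(r0,(.017,.09))
w=[]
for th in (-14.9,-12,-9,-6,-3,0):
    t=np.radians(th);c=Bc-np.array([np.cos(t)*.017-np.sin(t)*.09,np.sin(t)*.017+np.cos(t)*.09])
    rr=(*c,th);q=rl(rr,(-.029,-.055));print(np.round(rr,3),np.round(q,3));w.append((*q,th,.081))
plan(w)
from workcell import capture
c=capture("side");cv2.imwrite("pics/d12.png",cv2.resize(c["img"][165:315,240:440,::-1],None,fx=4,fy=4,interpolation=cv2.INTER_CUBIC))
E
```

```text
[-3.90e-02  6.00e-03 -1.49e+01] [-0.081 -0.039]
[-3.5e-02  5.0e-03 -1.2e+01] [-0.074 -0.043]
[-3.e-02  3.e-03 -9.e+00] [-0.067 -0.047]
[-2.6e-02  1.0e-03 -6.0e+00] [-0.06 -0.05]
[-0.021  0.    -3.   ] [-0.053 -0.053]
[-0.016 -0.001  0.   ] [-0.045 -0.056]
t 10.1 bay tip [-100.9  -41.7] z 0.0776 alpha -15.2 F [-0.8 -0.3 -0.2] w 0.0001 tips 0.0726
[-0.018, 0.008, -0.003, -0.3]
[-0.026, 0.006, -0.003, -3.2]
[-0.034, 0.004, -0.003, -6.2]
[-0.041, 0.002, -0.003, -9.2]
[-0.049, 0.001, -0.003, -12.2]
[-0.057, 0.001, -0.003, -15.2]
```

View pics/d12.png

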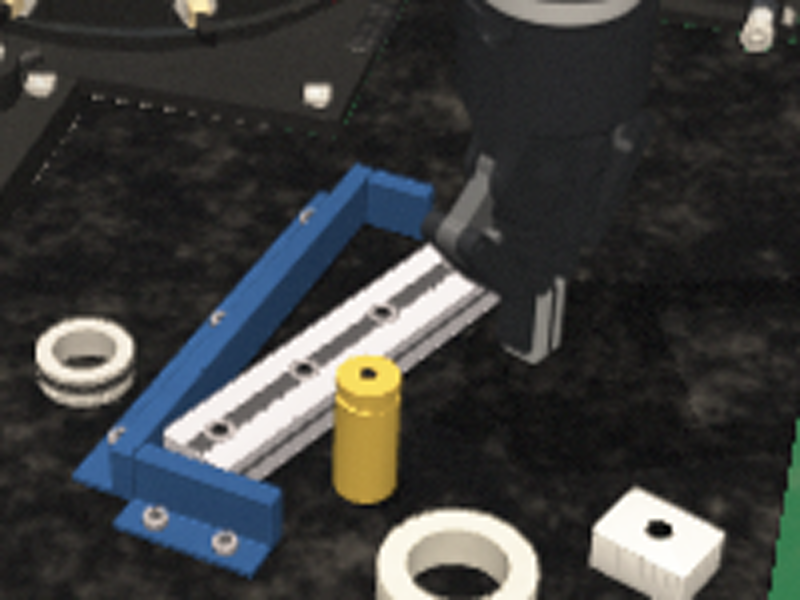

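>>> {"fn": "move_arm", "kwargs": {"motion": [-0.012,0.004,-0.003,0,-0.02,0.006,-0.003,-1,-0.028,0.005,-0.003,-4,-0.036,0.003,-0.003,-7,-0.043,0.002,-0.003,-10]}}

```text
time: 10.65
position: [0.4894, 0.2316, 0.0861]
orientation: [[-0.964, 0.264, 0.003], [0.264, 0.964, 0.002], [-0.002, 0.002, -1.0]]
ft_force: [-2.0, 0.0, 0.8]
width: -0.0002
```

```bash
python3 - <<'E'
from p import *
r=(-.016,-.001,0)
plan([(*rl(r,(-.029,-.055)),0,.081),(*rl(r,(-.029,-.03)),0,.081)])
from workcell import capture
c=capture("side");cv2.imwrite("pics/d13.png",cv2.resize(c["img"][165:315,240:440,::-1],None,fx=4,fy=4,interpolation=cv2.INTER_CUBIC))
E
```

```text
t 10.65 bay tip [-54.7 -49. ] z 0.0861 alpha -5.0 F [-2.   0.   0.8] w -0.0002 tips 0.0726
[-0.01, -0.006, 0.005, -5.0]
[-0.008, 0.019, 0.005, -5.0]
```

View pics/d13.png

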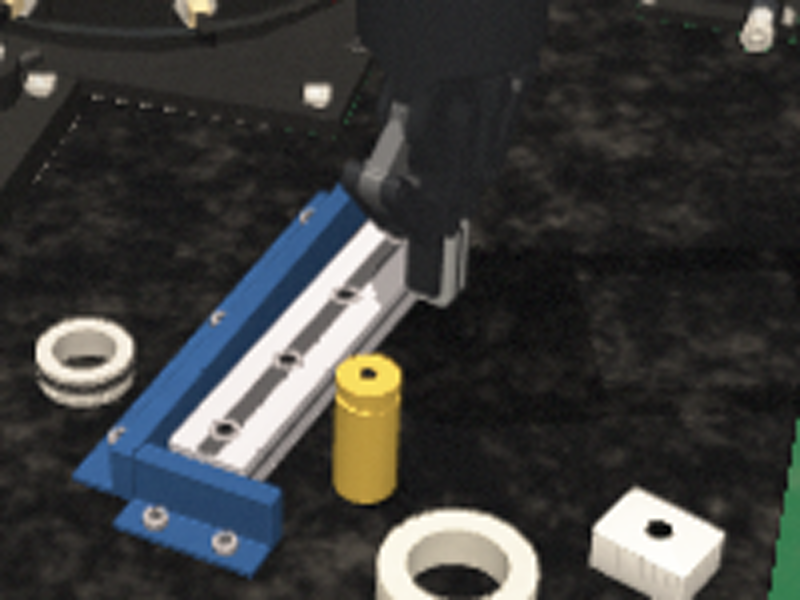

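>>> {"fn": "move_arm", "kwargs": {"motion": [-0.004,-0.003,0.004,-2.5,-0.008,-0.005,0.004,-5,-0.01,-0.005,0.004,-5,-0.01,-0.005,0.004,-5]}}

```text
time: 11.1
position: [0.4968, 0.2239, 0.081]
orientation: [[-0.983, 0.183, 0.002], [0.183, 0.983, 0.001], [-0.002, 0.001, -1.0]]
ft_force: [0.6, 0.3, -0.7]
width: -0.0002
```

```bash
python3 - <<'E'
from p import *
r=(-.016,-.001,0)
plan([(*rl(r,(-.029,-.055)),0,.081),(*rl(r,(-.029,-.03)),0,.081)])
from workcell import capture
c=capture("side");cv2.imwrite("pics/d14.png",cv2.resize(c["img"][165:315,240:440,::-1],None,fx=4,fy=4,interpolation=cv2.INTER_CUBIC))
E
```

```text
t 11.1 bay tip [-46.  -55.2] z 0.081 alpha -0.2 F [ 0.6  0.3 -0.7] w -0.0002 tips 0.0726
[-0.001, -0.001, 0.0, -0.2]
[-0.001, 0.024, 0.0, -0.2]
```

View pics/d14.png

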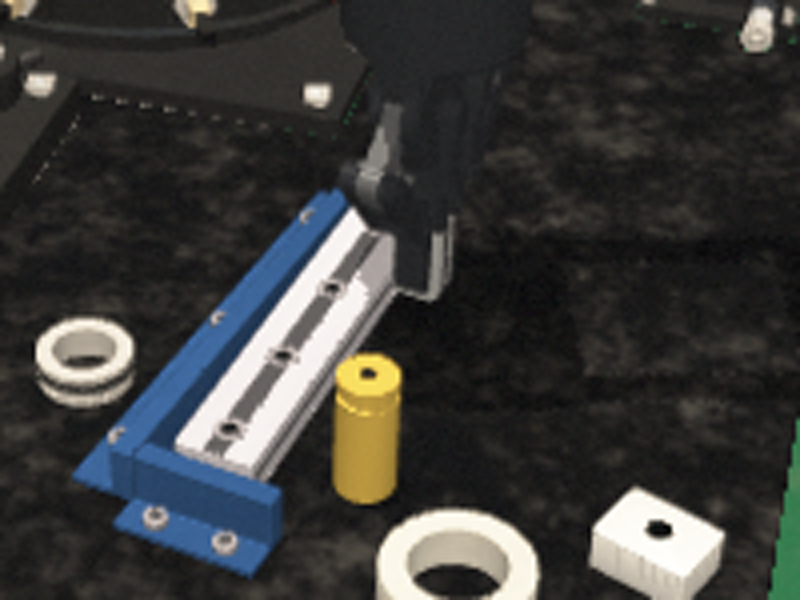

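```bash
python3 - <<'E'
from p import *
r=holes("side",[(229,429),(283,355),(332,288)],(240,165),4,(.075,.025,-.025));rep(r)
print(rl(r,(.017,-.09)))
plan([(*rl(r,(-.045,-.055)),r[2],.081)])
E
```

```text
rail side [-19.8   1.4] 2.3 scale 1.005
clear post 0.02283537001891424 to right cheek front: -0.03127721003797825
Bcorner [-0.00650185  0.09198236] rt [-0.0161761  -0.08855962]
t 11.15 bay tip [-46.2 -55.2] z 0.0809 alpha -0.2 F [ 0.6 -0.2 -0.2] w 0.0001 tips 0.0726
tip local -0.028640711021324396 -0.05539939386287534
[ 0.00080987 -0.08786907]
t 11.15 bay tip [-46.2 -55.2] z 0.0809 alpha -0.2 F [ 0.6 -0.2 -0.2] w 0.0001 tips 0.0726
[0.016, -0.0, -0.0, -2.5]
```

>>> {"fn": "move_arm", "kwargs": {"motion": [0.012,0,0,0,0.012,0.025,0,0,0.012,0.051,0,0,0.004,0.051,0,0,0.004,0.051,0,0]}}

```text
time: 11.65
position: [0.5013, 0.2751, 0.0804]
orientation: [[-0.984, 0.18, 0.001], [0.18, 0.984, -0.0], [-0.001, -0.0, -1.0]]
ft_force: [-0.1, -0.1, -0.3]
width: -0.0001
```

```bash
python3 - <<'E'
from p import *
plan([(-.045,-.004,0,.081),(-.043,-.004,0,.081)])
from workcell import capture
c=capture("side");cv2.imwrite("pics/d15.png",cv2.resize(c["img"][165:315,240:440,::-1],None,fx=4,fy=4,interpolation=cv2.INTER_CUBIC))
E
```

```text
t 11.65 bay tip [-50.8  -4. ] z 0.0804 alpha -0.1 F [-0.1 -0.1 -0.3] w -0.0001 tips 0.0726
[-0.006, 0.0, -0.001, -0.1]
[-0.008, 0.0, -0.001, -0.1]
```

View pics/d15.png

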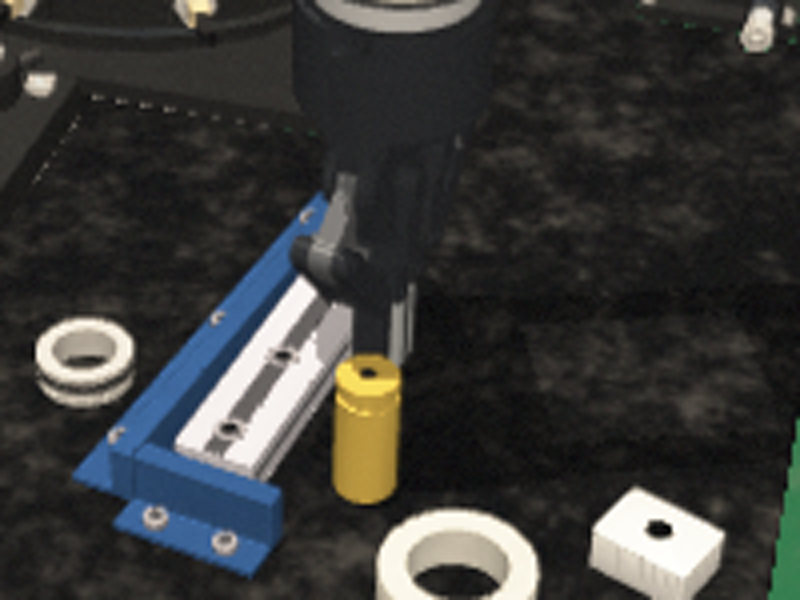

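>>> {"fn": "move_arm", "kwargs": {"motion": [-0.003,0,0,0,-0.005,0,0,0,-0.007,0,0,0,-0.007,0,0,0]}}

```text
time: 12.1
position: [0.5076, 0.2732, 0.08]
orientation: [[-0.983, 0.182, -0.002], [0.182, 0.983, -0.0], [0.002, -0.0, -1.0]]
ft_force: [-2.2, 0.6, 0.6]
width: -0.0001
```

>>> {"fn": "move_arm", "kwargs": {"motion": [-0.002,0,0,0,-0.003,0,0,0,-0.003,0,0,0]}}

```text
time: 12.4
position: [0.5081, 0.2732, 0.08]
orientation: [[-0.983, 0.181, -0.008], [0.181, 0.984, -0.0], [0.008, -0.002, -1.0]]
ft_force: [-10.9, 0.4, 6.5]
width: 0.0001
```

```bash
python3 - <<'E'
from p import *
state()
from workcell import capture
c=capture("side");cv2.imwrite("pics/d16.png",cv2.resize(c["img"][165:315,240:440,::-1],None,fx=4,fy=4,interpolation=cv2.INTER_CUBIC))
E
```

```text
t 12.4 bay tip [-43.8  -4.7] z 0.08 alpha -0.1 F [-10.9   0.4   6.5] w 0.0001 tips 0.0726
```

View pics/d16.png

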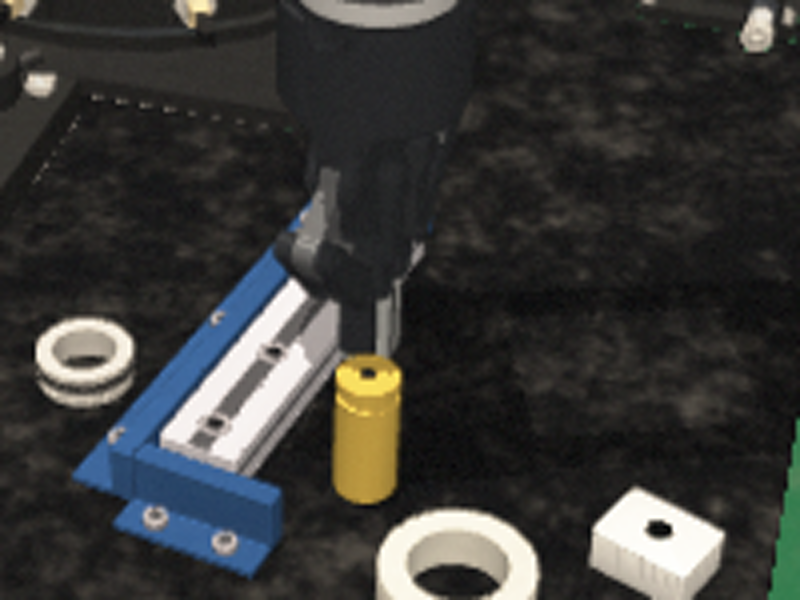

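>>> {"fn": "move_arm", "kwargs": {"motion": [0.006,-0.005,0,0,0.03,-0.015,0,0,0.04,-0.015,-0.02,0,0.05,-0.015,-0.07,0,0.05,-0.015,-0.12,0]}}

```text
time: 12.95
position: [0.4576, 0.2665, 0.199]
orientation: [[-0.984, 0.181, -0.002], [0.181, 0.984, -0.002], [0.002, -0.002, -1.0]]
ft_force: [1.3, 0.7, 0.7]
width: -0.0002
```

>>> {"fn": "move_arm", "kwargs": {"motion": [0.04,0.02,-0.03,0,0.08,0.05,-0.06,0,0.12,0.1,-0.06,0,0.15,0.14,-0.06,0,0.17,0.18,-0.06,0]}}

```text
time: 13.45
position: [0.3303, 0.4587, 0.2606]
orientation: [[-0.983, 0.182, 0.004], [0.182, 0.983, 0.002], [-0.003, 0.003, -1.0]]
ft_force: [1.5, -0.0, 0.5]
width: -0.0003
```

>>> {"fn": "move_arm", "kwargs": {"motion": [0.03,0.04,0,0,0.06,0.08,0,0,0.08,0.12,0,0,0.08,0.12,0,0]}}

```text
time: 13.85
position: [0.2718, 0.5941, 0.2569]
orientation: [[-0.984, 0.176, -0.0], [0.176, 0.984, 0.001], [0.001, 0.001, -1.0]]
ft_force: [0.2, -0.5, -0.4]
width: -0.0001
```

```bash
python3 - <<'E'
from p import *
state()
from workcell import capture
for n,o in (("side",(240,185)),("scene",(235,205))):
    c=capture(n);im=cv2.resize(c["img"][o[1]:o[1]+150,o[0]:o[0]+200,::-1],None,fx=4,fy=4,interpolation=cv2.INTER_CUBIC);cv2.imwrite(f"pics/{n}17.png",im)
E
```

```text
t 13.85 bay tip [-333.6  268.8] z 0.2569 alpha 0.2 F [ 0.2 -0.5 -0.4] w -0.0001 tips 0.0726
```

View pics/side17.png

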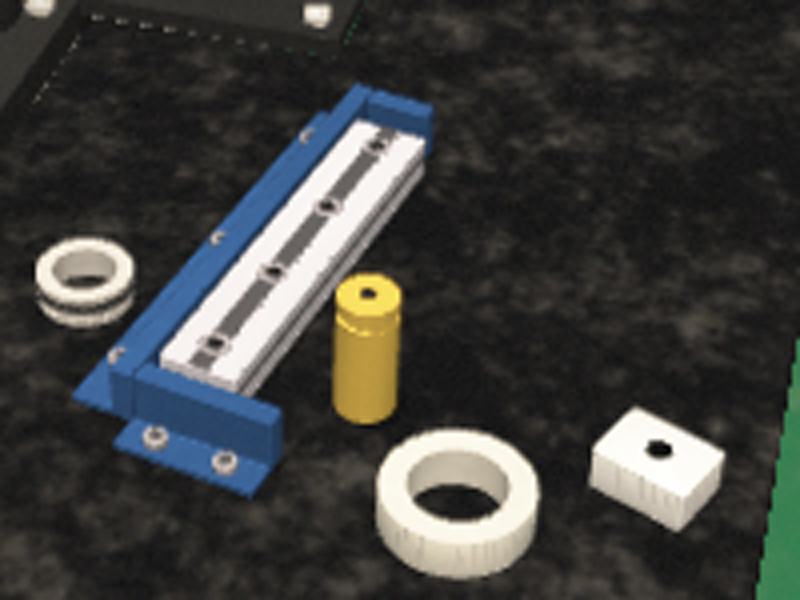

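View pics/scene17.png

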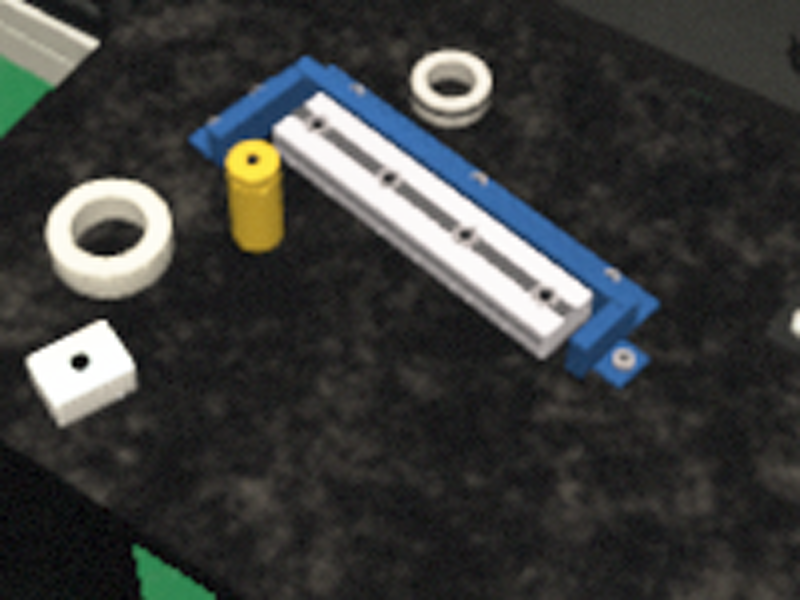

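```bash
python3 - <<'E'
from p import *
h=(.075,.025,-.025,-.075)
holes("side",[(215,343),(273,271),(327,206),(377,146)],(240,185),4,h)
holes("scene",[(316,124),(389,178),(465,235),(545,295)],(235,205),4,h)
C=np.load("cams.npy",allow_pickle=True).item()
for n,o in (("side",(240,185)),("scene",(235,205))):
    im=cv2.imread(f"pics/{n}17.png")
    pr=T2(B,[-.017,0,0])[0];p=[pr[0],pr[1],B[2]]
    draw(im,C[n],p,RAIL[1:],(0,0,255),np.array(o),4);draw(im,C[n],B,BAY,(0,255,255),np.array(o),4)
    cv2.imwrite(f"pics/{n}18.png",im)
E
```

```text
rail side [-16.4   1.1] -0.1 scale 0.997
rail scene [-17.1   0. ] 0.3 scale 1.002
```

```bash
python3 - <<'E'
import cv2
a=cv2.imread("pics/side17.png")[60:420,60:460];cv2.imwrite("pics/sz.png",cv2.resize(a,None,fx=1.6,fy=1.6))
a=cv2.imread("pics/scene17.png")[40:400,180:680];cv2.imwrite("pics/cz.png",cv2.resize(a,None,fx=1.5,fy=1.5))
E
```

```text
(no output)
```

View pics/sz.png

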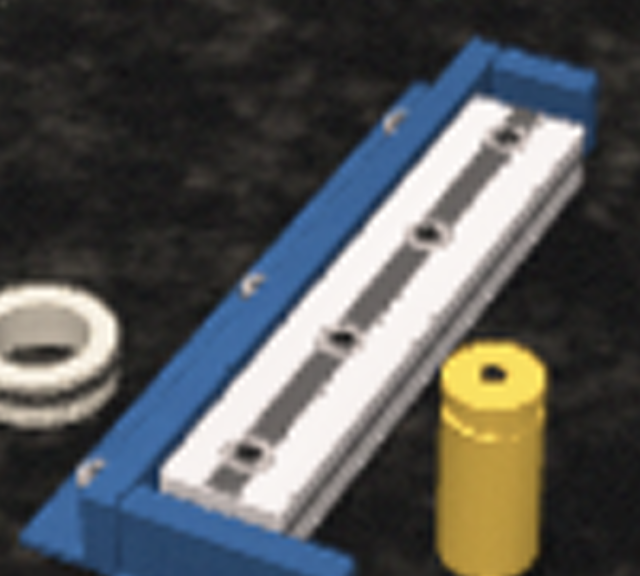

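View pics/cz.png

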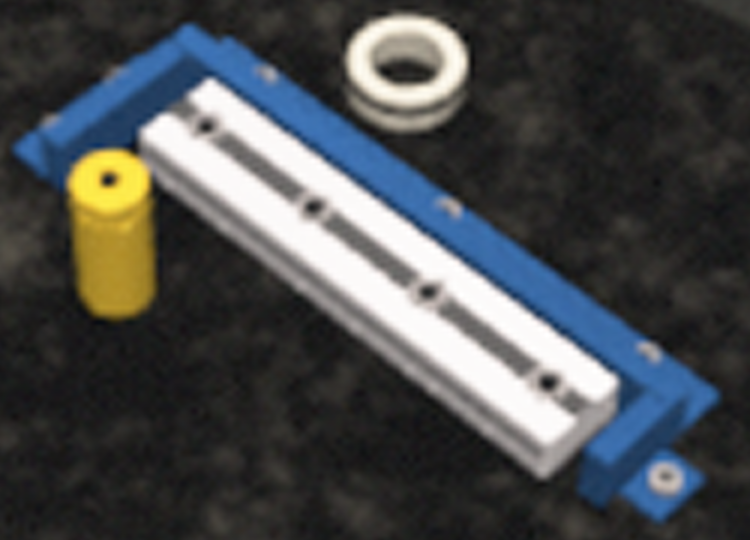

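```bash
python3 -c "
from workcell import ctrl
print(ctrl.finish_job())"
```

```text
the job is handed in; nothing more can be done
None
```

The rail is home in the bay and the job is handed in at about 14 s of the 64 s limit. I pushed only with the closed fingertips:
1. Turned the rail from its left end.
2. Slid it endwise behind the post.
3. Swung the right end in.
4. Pressed it near the middle, up to about 11 N.

**Final pose:** in the bay's frame the side camera put the rail at x = −16.4 mm, y = 1.1 mm, angle −0.1°. The scene camera gave x = −17.1 mm, y = 0.0 mm, angle 0.3°. The target is x = −17 mm and y within 10 mm of 0, so the two cameras agree within the 2 mm calibration. Both pictures show an even, thin line along the whole fence.

**Other objects:** the tape roll, steel ring and white block look to be at the same pixels as at the start. The gripper stands clear, more than 0.3 m away.

**Failed or out of line during the run:**
- The rail's start angle measured 26.4° from the fence, slightly more than the stated range.
- The first endwise push had the finger pressing down on the rail's end with about 6 N. I stopped, turned the tool 90° and pushed again.
- The swing-in left the left end about 6 mm off the fence, and the press near the middle closed it. That press also showed about 6.5 N of upward force on the tool.

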